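# Hang the washed spatula on the rail with the S-hook

### The job

Take the S-hook off the rail, pass its free lower end through the small hole in the steel eye of the blue spatula, draw the spatula up out of the rack with it and hang it by the hook back on the rail, setting it down gently. The spatula is clean and slender: do not touch it with the gripper, and feel for the hole lightly with the hook so that the eye is not bent. Leave the black spatula, the bottle and the jars alone.

Things in the scene. Friction and masses are not known exactly. Their poses are not given: they have to be found in the camera images.
- rail: Rail stand, fixed: flat steel bar 250 mm long (along y), 6 mm thick (x), 8 mm high, its top 290 mm above the work surface, on 10 mm posts at y = +-118 mm and a 56 x 270 x 10 mm wooden base. Origin: centre of the base's underside; z up. The hook's stem hangs on its -x side.
- rail_top (a point): Middle of the upper face of the rail's bar, 290 mm above the work surface; axes as the stand's.
- s_hook: Loose steel S-hook of 3 mm wire, 25 g, hanging over the bar at the start. Flat in its x-z plane, y along the bar; origin midway between its seats, z up. Straight stem from x=12, z=-32 to x=-12, z=32 mm, with a red grip sleeve in its middle, 30 mm along the stem, 14 mm deep, 10 mm thick across y: pinch it there along y, gripper leaning 25 to 45 degrees to the hook's -x side to clear the bar.
- hook_tip (a point): Centre of the rounded end of the hook's lower end leg (free end, 3 mm across): x=-14.7, z=-40.1 mm in the hook's frame; axes as the hook's. The straight end leg is 10 mm long and points outward (-x), rising at 30 degrees.
- hook_lower_seat (a point): Inner lowest point of the hook's lower bend, where a hung thing rests: x=0, z=-45 mm in the hook's frame. The bend is open towards the hook's -x; its wire's centre line has 12 mm radius about x=0, z=-34.7 mm.
- hook_upper_seat (a point): Inner highest point of the hook's upper bend, which rests on the bar: x=0, z=45 mm in the hook's frame. The upper bend is the lower one turned half a turn: open towards +x, its end at x=14.7, z=40.1 mm, so it goes on and off the bar from above.
- rack: Spatula rack, fixed: white block 70 x 130 x 55 mm, two upright slots (y = +28.5 and -28.5 mm) 43 mm deep, floor 12 mm above the work surface. A sprung rubber lip presses on each blade's -x face with 1.4 N: a spatula stands firmly and comes straight up with a pull of 2 to 5 N. Origin: centre of the underside; x square to the blades, z up.
- spatula: Blue-handled spatula, loose, 50 to 90 g, standing blade down in either slot. Steel blade 28 mm wide (y), 2.5 mm thick (x); handle 18 wide, 6 thick, ending 124 mm above the origin (blade's lower end); z up. Riveted in the handle's end, 120 mm up, is a flat steel eye 2.5 mm thick, 16 mm wide, up to 149 mm, with a round 6 mm hole centred 141 mm up. The hook may load it with at most 7 N.
- eye_home (a point): Upper edge of the eye's 6 mm hole (centre 3 mm lower) if the eye stood straight; fixed to the spatula, axes as its (x runs through the hole). The eye turns stiffly on its rivet (20 mm N) and stands up to 0.25 rad to either side, which this point does not show: the hole itself lies up to 5 mm to the left or right (y) of it, to be seen or felt.
- spatula_black: Bystander: black-handled spatula without a hole in the other slot of the rack, 128 mm long, 28 mm wide, 2.5 mm thick; origin at the lower end of the blade. Leave it alone.
- amber_bottle: Bystander: amber glass bottle, 52 mm across, 110 mm high, standing beyond the rail and rack; origin at the centre of its base.
- jar_a: Bystander: white plastic jar, 44 mm across, 52 mm high, standing on the robot's side; origin at the centre of its base.
- jar_b: Bystander: a second white jar, the same as jar_a.

How it is judged:
By the outcome, as a careful person would: the job done as asked, in the order asked, and still so for the second after the job is handed in, with the robot touching nothing.
It also fails if it takes over 72 s, if anything falls off the work surface, if the arm or the gripper's body presses on something with over 40 N, if the wrist force passes 120 N, or if a joint passes its speed limit or range.

### The arm

A 6-joint arm with a two-finger parallel gripper is mounted at the origin on the work surface. World frame = base frame: x ahead of the robot, y to its left, z up, the work surface at z = 0. Lengths are in mm, angles in rad, forces in N, time in s.
With the tool pointing down it reaches from about 400 to 925 mm from the base axis. Payload 12.5 kg.
Tool frame: the origin (TCP) lies midway between the tips of the shut fingers; the grasp point (between the pads) lies 19 mm behind it; z points along the fingers, y is the direction in which the jaws open and shut (so a half turn about z gives the same grasp; the last joint's range is limited). The gripper opens to 95 mm and grips with 3 to 60 N. Pads are 20 mm wide; open, the fingers measure 119 mm over their backs; the gripper's body (75 mm by 180 mm) begins 59 mm behind the grasp point.
Start: joints at [-1.308, 0.491, 1.559, -0, 1.092, -0.106], TCP at [225.334, -582.985, 214.661] pointing down, gripper open.
Joint ranges: [-3.1, 3.1], [-0.84, 2.19], [0.05, 2.79], [-1.13, 4.28], [0.06, 2.93], [-2.69, 2.69]. Speed limits (rad/s): [2.22, 2.22, 2.79, 3.14, 3.14, 3.14].

### API

Orientations are given as [roll, pitch, yaw] about the fixed x, y, z axes, in that order (R = Rz(yaw) Ry(pitch) Rx(roll)).
In Python, from cell import env gives the robot as it stands.
- The arm moves only by the tool drive_tool, never from a script. Its argument "increments" is a list of rows, each a list of 2 entries, a list of its own where there are three numbers: the shift along the tool's x, y, z as a fraction of full scale, then the turn, a rotation vector about the tool's x, y, z as a fraction of full scale. In form: [[[x, y, z], [ax, ay, az]], ...]. A call has 1 to 5 rows; each row shifts and turns the commanded pose from where the row before left it, along the tool's axes as they then stand; what a row does not reach is not made up. Full scale, the value 1, is 30 mm for a shift and 0.08 rad for a turn. A row lasts 1/12 s, in which the tool goes at most 41.7 mm and 7.16 degrees, less where a joint would pass 70% of its speed; a pose out of reach is approached as far as the arm can. A call with a number of a shift or a turn outside -1 to 1 is refused whole. A call with a gripper value outside its range is refused whole. "jaw" is the opening, from -1 (shut) to 1 (fully open), so that 0 is half open, set as the call begins (left out, the last holds). The fingers move at their own pace and stop on an object; the grip force is fixed at half the most. Time passes only in rows, so rows that do not move let the fingers close. It gives the time, the measured TCP pose, the force and the opening at its end, in the units of the state.
- env.state(): the state, without advancing time (a new reading comes with each control period).
- env.read_camera(name): name is "scene" or "top" or "wrist"; returns a dict with "pixels" (480x640x3 uint8, blue, green, red), "vertical_fov" (degrees; the focal length in pixels is half the picture's height over the tangent of half this angle, whatever the lens; pixels are square), "cx", "cy" (the principal point, pixels), "k1" (the pictures are not rectified: a ray, as slopes to the right and down, at radius r is drawn at 1 + k1 r^2 times it, then the intrinsics apply), "world_to_cam" (4x4, takes a point from world to camera coordinates). Camera axes: x right, y down, z forward; pixel columns grow to the right and rows downward; lengths in mm; the calibration is good to about 2 mm. A picture is of the moment at which its call begins. There is no depth.
- env.job_done(): hands the job in, once; it reports no verdict.
Trained networks look in a picture, given as the dict that the camera call returned (one of the last four; its "shot" number tells which), for a name from the list of things; names that differ only in an ending like _2 or _b are one class to them, and where a whole thing is asked for, a point or a joint stands for the part that bears it (a point fixed in the world has none). Each returns a list of dicts, best first, with "score" (0 to 1); they miss things now and then, are a little off and sometimes report something else, mostly with a low value. They report only what shows in the picture. A call takes as long as a camera call.
- env.boxes_of(target, picture): "point" ([x, y, z] in mm, in world coordinates, good to about 4 mm: the middle of the surface that is visible of it).
- env.tip_of(target, picture): "point" ([x, y, z] in mm, in world coordinates, good to about 4 mm: a listed point, or the origin of a listed thing).
The state is a dict: "t": time; "joints": joint angles; "qvel": joint speeds; "tau": joint torques, N m; "eef_pos": TCP position; "tcp_rot": TCP orientation; "ft_force": force on the tool from outside, world axes, zero at the start; "moment": the same for the moment, N m; "opening": opening from 0.0 (shut) to 1.0 (fully open).
Only numpy, scipy, OpenCV 4.12 (cv2) and the standard library are available. Lean on these libraries where they do the work, as an engineer would, in place of code of your own. Each camera call takes 0.05 s, during which the arm holds its last target.

## Working session

There is one attempt and no reset: what is moved stays moved. The work goes in short steps, Python scripts to look and compute and a tool call to move; the robot and the scene stay as the last step left them, time stands still between calls to the robot, and variables do not carry over. Pictures are saved under pics/ and viewed, and the job is handed in when it is done.

Besides the shell and the picture viewer there is one more tool, called as a command line: name --argument value ..., lists and objects as JSON in quotes. drive_tool: Moves the arm, as the interface text tells. Its arguments: {"type":"object","properties":{"increments":{"type":"array","items":{"type":"array"}},"jaw":{"type":"number"}},"required":["increments"]}

```bash
ls; mkdir -p pics; cat > h.py <<'E'
import numpy as np, cv2
from cell import env
def shot(name,fn=None):
    p=env.read_camera(name)
    if fn: cv2.imwrite('pics/'+fn,p['pixels'])
    return p
def proj(p,X):
    X=np.atleast_2d(X).astype(float); W=np.array(p['world_to_cam'])
    c=X@W[:3,:3].T+W[:3,3]; s=c[:,:2]/c[:,2:]
    f=240/np.tan(np.radians(p['vertical_fov'])/2)
    r2=(s**2).sum(1,keepdims=True)
    return s*(1+p['k1']*r2)*f+[p['cx'],p['cy']]
def ray(p,uv):
    f=240/np.tan(np.radians(p['vertical_fov'])/2)
    d=(np.array(uv,float)-[p['cx'],p['cy']])/f; s=d.copy()
    for _ in range(30): s=d/(1+p['k1']*(s@s))
    W=np.array(p['world_to_cam']); R=W[:3,:3]
    o=-R.T@W[:3,3]; v=R.T@np.array([s[0],s[1],1]); return o,v/np.linalg.norm(v)
def onplane(p,uv,axis,val):
    o,v=ray(p,uv); return o+v*(val-o[axis])/v[axis]
def tri(obs):
    A=np.zeros((3,3));b=np.zeros(3)
    for p,uv in obs:
        o,v=ray(p,uv);M=np.eye(3)-np.outer(v,v);A+=M;b+=M@o
    return np.linalg.solve(A,b)
E
python3 - <<'E'
from h import *
print(env.state())
for n in('scene','top','wrist'):
    p=shot(n,n+'0.png'); W=np.array(p['world_to_cam']);print(n,p['vertical_fov'],p['k1'],-W[:3,:3].T@W[:3,3],W[2,:3])
    for t in ('rail','rail_top','s_hook','hook_tip','hook_lower_seat','hook_upper_seat','rack','spatula','eye_home','spatula_black','amber_bottle','jar_a'):
        print(t,[(np.round(d['point'],1).tolist(),round(d['score'],2)) for d in env.tip_of(t,p)][:3])
E
```

```text
pics
{'t': 0.0, 'joints': array([-1.30759553e+00,  4.91582260e-01,  1.55944470e+00,  6.55792282e-06,
        1.09172610e+00, -1.05591711e-01]), 'qvel': array([ 1.69715195e-03, -3.21482951e-04,  1.75624778e-03, -6.28926072e-04,
        1.58018011e-03,  1.98204180e-05]), 'tau': array([-7.93321815e-04, -6.12652588e+01, -2.58182609e+01,  6.92316354e-02,
        4.82430216e-02, -1.09941921e-04]), 'eef_pos': array([ 225.26844795, -582.72546442,  214.04929087]), 'tcp_rot': array([-3.14043933e+00, -1.28084666e-04,  3.68789405e-01]), 'ft_force': array([0.99722449, 0.87062289, 0.22143815]), 'moment': array([-0.03148959, -0.00020486, -0.01508144]), 'opening': 1.0008251572314184}
scene 46.34925527001243 -0.1650637800058624 [1115.46256199  145.12691781  734.52981612] [-0.66928256 -0.19275633 -0.7175694 ]
rail [([559.0, 179.0, 1.9], 0.87)]
rail_top [([556.5, 177.7, 289.4], 0.67)]
s_hook [([558.3, 188.4, 244.5], 0.73), ([544.2, 186.2, 205.6], 0.46)]
hook_tip [([545.9, 191.1, 203.5], 0.75)]
hook_lower_seat [([556.2, 183.8, 198.1], 0.83)]
hook_upper_seat [([555.4, 184.0, 286.3], 0.75)]
rack [([567.1,
[... 557 characters left out ...]
7, 187.9, 284.6], 0.63), ([554.9, 184.9, 248.1], 0.59)]
rack [([566.2, -165.9, -3.0], 0.77), ([561.6, -138.9, 11.0], 0.23)]
spatula [([559.8, -138.2, 9.9], 0.57), ([571.0, -198.2, 9.6], 0.55)]
eye_home [([573.0, -198.0, 155.3], 0.41)]
spatula_black [([557.5, 187.0, 250.5], 0.66), ([561.7, -144.0, 9.5], 0.65)]
amber_bottle [([741.0, -66.9, 1.8], 0.85)]
jar_a [([380.3, -59.8, 0.1], 0.77), ([562.8, 178.0, 295.4], 0.33)]
wrist 65.70194945974391 -0.04770414496300664 [ 292.40845091 -557.05348317  385.20801654] [-0.24110245 -0.09210854 -0.96611885]
rail []
rail_top []
s_hook []
hook_tip []
hook_lower_seat []
hook_upper_seat []
rack []
spatula []
eye_home []
spatula_black []
amber_bottle []
jar_a []
```

View pics/scene0.png

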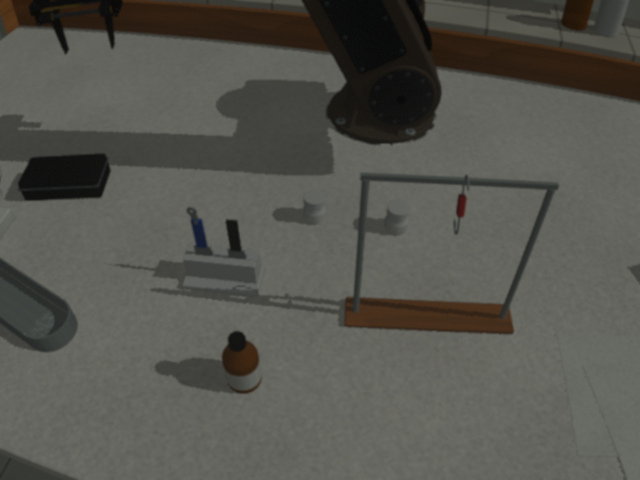

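View pics/top0.png

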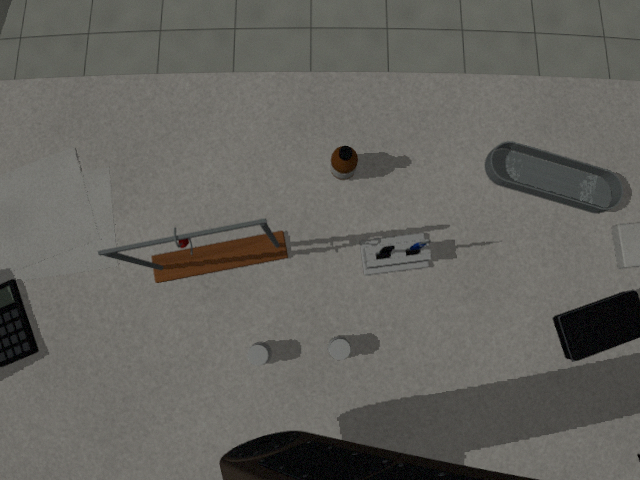

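```bash
python3 - <<'E'
from h import *
s=cv2.imread('pics/scene0.png');t=cv2.imread('pics/top0.png')
cv2.imwrite('pics/a.png',np.vstack([cv2.resize(s[165:240,350:570],None,fx=3.6,fy=3.6,interpolation=2),cv2.resize(s[200:290,170:370],None,fx=3.6,fy=3.6,interpolation=2)[:330,:792]][:2]) if 0 else cv2.resize(s[160:335,340:570],None,fx=3.4,fy=3.4,interpolation=2))
cv2.imwrite('pics/b.png',cv2.resize(s[200:300,165:275],None,fx=6,fy=6,interpolation=2))
cv2.imwrite('pics/c.png',cv2.resize(t[225:285,350:450],None,fx=8,fy=8,interpolation=2))
cv2.imwrite('pics/d.png',cv2.resize(t[210:290,95:295],None,fx=4,fy=4,interpolation=2))
E
```

```text
(no output)
```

View pics/a.png

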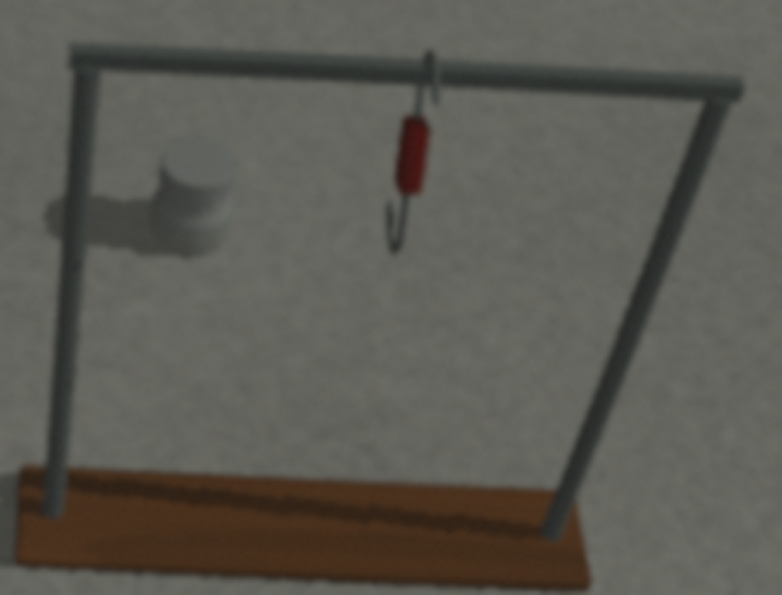

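View pics/b.png

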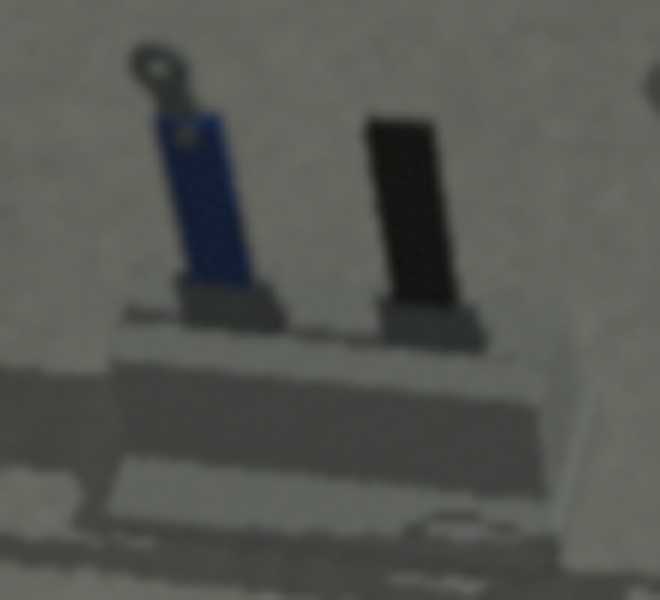

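View pics/c.png

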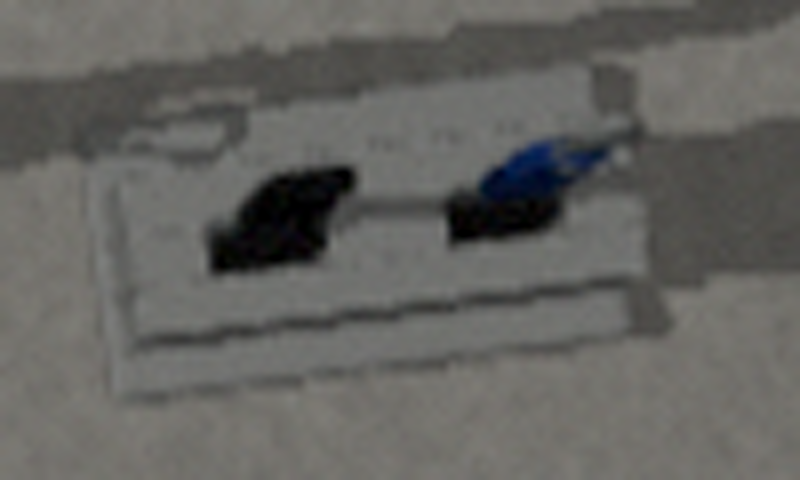

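View pics/d.png

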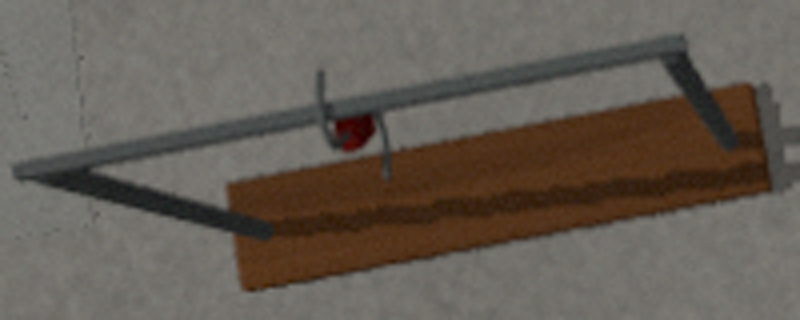

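```bash
python3 - <<'E'
from h import *
s=shot('scene');t=shot('top')
L=tri([(s,(360.6,175.3)),(t,(98.75,252.5)) ]) ; print('mixed?')
A=tri([(s,(360.6,175.3)),(t,(265.75,220.75))]);B=tri([(s,(558.2,185)),(t,(98.75,252.5))])
print(A,B,(A+B)/2,np.degrees(np.arctan2(-(B-A)[0],(B-A)[1])))
for uv in [(360.6,175.3),(558.2,185)]: print(onplane(s,uv,2,290))
for uv in [(98.75,252.5),(265.75,220.75)]: print(onplane(t,uv,2,290))
# hook sleeve centre : scene (413,155)/3.4 ; top (354,130)/4
f=lambda c,k,o:(c[0]/k+o[0],c[1]/k+o[1])
print('sleeve',tri([(s,f((413,155),3.4,(340,160))),(t,f((354,130),4,(95,210)))]))
print('bend bottom',onplane(s,f((395,252),3.4,(340,160)),0,556))
print('tip',tri([(s,f((390,205),3.4,(340,160))),(t,f((388,178),4,(95,210)))]))
print('upper tip',tri([(s,f((435,102),3.4,(340,160))),(t,f((320,72),4,(95,210)))]))
# base corners top img
for c in [(228,185),(755,84),(772,188),(245,290)]: print('base',onplane(t,f(c,4,(95,210)),2,10))
# rack
for c in [(140,343),(650,280)]: print('rk',onplane(t,f(c,8,(350,225)),2,55))
for c in [(120,400),(640,340)]: print('rkfoot',onplane(t,f(c,8,(350,225)),2,55))
for c in [(112,360),(548,402)]: print('rk far top',onplane(s,f(c,6,(165,200)),2,55))
print('hole scene',f((160,67),6,(165,200)),onplane(s,f((160,67),6,(165,200)),2,153))
print('rivet',onplane(s,f((188,137),6,(165,200)),2,132))
print('blue', onplane(s,f((195,118),6,(165,200)),2,136), onplane(s,f((222,285),6,(165,200)),2,80))
E
```

```text
mixed?
[579.86671433  57.7755592  286.43226227] [533.1404029  302.96506714 287.80198848] [556.50355861 180.37031317 287.11712537] 10.789607808251827
[584.20897696  58.21773041 290.        ]
[535.91591558 302.35083456 290.        ]
[532.90407541 301.81543287 290.        ]
[579.19544188  57.65460464 290.        ]
sleeve [553.7181291  188.80509376 242.98247532]
bend bottom [556.         190.79041325 192.61880102]
tip [539.5460724  185.51886211 202.04949083]
upper tip [569.73504959 190.92827913 283.96698683]
base [556.04478774 315.34195378  10.        ]
base [606.96521405  51.46220164  10.        ]
base [555.08494958  42.57160815  10.        ]
base [503.6478873  304.65005665  10.        ]
rk [ 530.13570753 -109.82509084   55.        ]
rk [ 544.96972831 -230.9013295    55.        ]
rkfoot [ 516.73020898 -104.99296678   55.        ]
rkfoot [ 530.7565911  -228.16356071   55.        ]
rk far top [ 587.81595449 -223.56708708   55.        ]
rk far top [ 570.9735559 -102.6838263   55.       ]
hole scene (191.66666666666666, 211.16666666666666) [ 568.55317389 -200.22824863  153.        ]
rivet [ 571.32841081 -194.73698267  132.        ]
blue [ 567.99874506 -193.53455977  136.        ] [ 574.53992412 -192.21264309   80.        ]
```

```bash
cat >> h.py <<'E'
from scipy.spatial.transform import Rotation as Ro
def Rt(psi,th,roll=0): # world yaw, lean, roll
    return Ro.from_euler('xyz',[np.pi+roll,th,psi])
def cur():
    s=env.state(); return np.array(s['eef_pos']),Ro.from_euler('xyz',s['tcp_rot'])
def params():
    s=env.state(); r=s['tcp_rot']; return r
def rows(P0,R0,P1,R1,n=None,step=0.95,via=None):
    """interpolate; via: function u->(P,R)"""
    d=np.linalg.norm(np.array(P1)-P0); a=(R0.inv()*R1).magnitude()
    if n is None: n=max(1,int(np.ceil(max(d/(30*step),a/(.08*step)))))
    out=[];P,R=np.array(P0,float),R0
    for i in range(1,n+1):
        u=i/n
        if via: Pt,Rr=via(u)
        else:
            Pt=P0+(np.array(P1)-P0)*u; Rr=R0*Ro.from_rotvec((R0.inv()*R1).as_rotvec()*u)
        t=R.inv().apply(Pt-P)/30; w=(R.inv()*Rr).as_rotvec()/.08
        t=np.round(t,3);w=np.round(w,3)
        out.append([[float(x)+0 for x in t],[float(x)+0 for x in w]])
        P=P+R.apply(t*30);R=R*Ro.from_rotvec(w*.08)
    return out,P,R
def show(out):
    for i in range(0,len(out),5):
        print('['+','.join('[[%s],[%s]]'%(','.join('%g'%x for x in r[0]),','.join('%g'%x for x in r[1])) for r in out[i:i+5])+']')
E
python3 - <<'E'
from h import *
P,R=cur(); psi0=.3688; psi1=.188+np.pi
# phase 1: 30 rows to (445,175,370), yaw, theta 0
wp=np.array([[225.3,-582.7,214],[330,-480,370],[430,-250,390],[450,165,370]])
d=np.r_[0,np.cumsum(np.linalg.norm(np.diff(wp,axis=0),axis=1))];print(d)
def via(u):
    s=u*d[-1]; return np.array([np.interp(s,d,wp[:,k]) for k in range(3)]),Rt(psi0+(psi1-psi0)*u,0)
o,P1,R1=rows(P,R,None if 0 else wp[-1],Rt(psi1,0),n=39,via=via)
show(o)
E
```

```text
[  0.         214.11534275 465.71025526 881.67299397]
[[[0.476,-0.213,-0.527],[0.001,0,-0.949]],[[0.488,-0.168,-0.549],[0,0,-0.949]],[[0.499,-0.13,-0.549],[0,0,-0.949]],[[0.508,-0.092,-0.549],[0,0,-0.949]],[[0.514,-0.054,-0.549],[0,0,-0.949]]]
[[[0.516,-0.014,-0.549],[0,0,-0.949]],[[0.515,0.025,-0.549],[0,0,-0.949]],[[0.512,0.064,-0.549],[0,0,-0.949]],[[0.506,0.103,-0.549],[0,0,-0.949]],[[0.629,0.024,-0.291],[0,0,-0.949]]]
[[[0.751,-0.025,-0.06],[0,0,-0.949]],[[0.75,0.032,-0.06],[0,0,-0.949]],[[0.746,0.09,-0.059],[0,0,-0.949]],[[0.737,0.145,-0.06],[0,0,-0.949]],[[0.724,0.202,-0.06],[0,0,-0.949]]]
[[[0.706,0.255,-0.06],[0,0,-0.949]],[[0.685,0.308,-0.06],[0,0,-0.949]],[[0.66,0.36,-0.06],[0,0,-0.949]],[[0.631,0.408,-0.06],[0,0,-0.948]],[[0.597,0.455,-0.06],[0,0,-0.949]]]
[[[0.619,0.407,-0.021],[0,0,-0.949]],[[0.68,0.32,0.036],[0,0,-0.949]],[[0.655,0.372,0.036],[0,0,-0.949]],[[0.625,0.42,0.037],[0,0,-0.949]],[[0.59,0.467,0.036],[0,0,-0.949]]]
[[[0.554,0.509,0.036],[0,0,-0.949]],[[0.514,0.551,0.036],[0,0,-0.949]],[[0.47,0.587,0.037],[0,0,-0.949]],[[0.424,0.622,0.036],[0,0,-0.949]],[[0.376,0.652,0.036],[0,0,-0.949]]]
[[[0.326,0.679,0.036],[0,0,-0.949]],[[0.273,0.701,0.037],[0,0,-0.949]],[[0.219,0.72,0.036],[0,0,-0.949]],[[0.164,0.735,0.036],[0,0,-0.949]],[[0.107,0.745,0.036],[0,0,-0.949]]]
[[[0.051,0.751,0.037],[0,0,-0.949]],[[-0.006,0.753,0.036],[0,0,-0.949]],[[-0.064,0.75,0.036],[0,0,-0.949]],[[-0.12,0.743,0.036],[0,0,-0.949]]]
```

Rounding these to two digits, in sequence.

drive_tool --increments '[[[0.48,-0.21,-0.53],[0,0,-0.95]],[[0.49,-0.17,-0.55],[0,0,-0.95]],[[0.5,-0.13,-0.55],[0,0,-0.95]],[[0.51,-0.09,-0.55],[0,0,-0.95]],[[0.51,-0.05,-0.55],[0,0,-0.95]]]'

```text
t: 2.47
eef_pos: [281.3, -528.0, 297.4]
tcp_rot: [3.142, -0.0, 0.752]
ft_force: [0.9, -0.4, -0.1]
opening: 1.002
```

drive_tool --increments '[[[0.52,-0.01,-0.55],[0,0,-0.95]],[[0.51,0.02,-0.55],[0,0,-0.95]],[[0.51,0.06,-0.55],[0,0,-0.95]],[[0.51,0.1,-0.55],[0,0,-0.95]],[[0.63,0.02,-0.29],[0,0,-0.95]]]'

```text
t: 2.88
eef_pos: [335.3, -469.0, 373.0]
tcp_rot: [3.14, 0.001, 1.132]
ft_force: [0.4, -0.8, -0.3]
opening: 1.0
```

drive_tool --increments '[[[0.75,-0.02,-0.06],[0,0,-0.95]],[[0.75,0.03,-0.06],[0,0,-0.95]],[[0.75,0.09,-0.06],[0,0,-0.95]],[[0.74,0.15,-0.06],[0,0,-0.95]],[[0.72,0.2,-0.06],[0,0,-0.95]]]'

```text
t: 3.3
eef_pos: [380.0, -364.4, 380.4]
tcp_rot: [3.141, 0.0, 1.512]
ft_force: [0.2, -0.2, 0.0]
opening: 1.003
```

drive_tool --increments '[[[0.71,0.26,-0.06],[0,0,-0.95]],[[0.69,0.31,-0.06],[0,0,-0.95]],[[0.66,0.36,-0.06],[0,0,-0.95]],[[0.63,0.41,-0.06],[0,0,-0.95]],[[0.6,0.45,-0.06],[0,0,-0.95]]]'

```text
t: 3.72
eef_pos: [424.9, -260.8, 389.4]
tcp_rot: [3.142, 0.0, 1.893]
ft_force: [0.8, -0.3, -0.6]
opening: 0.997
```

drive_tool --increments '[[[0.62,0.41,-0.02],[0,0,-0.95]],[[0.68,0.32,0.04],[0,0,-0.95]],[[0.66,0.37,0.04],[0,0,-0.95]],[[0.63,0.42,0.04],[0,0,-0.95]],[[0.59,0.47,0.04],[0,0,-0.95]]]'

```text
t: 4.13
eef_pos: [434.4, -148.7, 385.0]
tcp_rot: [3.142, 0.0, 2.272]
ft_force: [0.5, -0.5, -0.2]
opening: 0.997
```

drive_tool --increments '[[[0.55,0.51,0.04],[0,0,-0.95]],[[0.51,0.55,0.04],[0,0,-0.95]],[[0.47,0.59,0.04],[0,0,-0.95]],[[0.42,0.62,0.04],[0,0,-0.95]],[[0.38,0.65,0.04],[0,0,-0.95]]]'

```text
t: 4.55
eef_pos: [439.7, -36.2, 379.1]
tcp_rot: [3.142, 0.0, 2.652]
ft_force: [-0.2, 0.1, 0.6]
opening: 1.002
```

drive_tool --increments '[[[0.33,0.68,0.04],[0,0,-0.95]],[[0.27,0.7,0.04],[0,0,-0.95]],[[0.22,0.72,0.04],[0,0,-0.95]],[[0.16,0.73,0.04],[0,0,-0.95]],[[0.11,0.75,0.04],[0,0,-0.95]]]'

```text
t: 4.97
eef_pos: [444.8, 76.6, 373.1]
tcp_rot: [-3.142, 0.0, 3.033]
ft_force: [-0.1, 0.5, -0.4]
opening: 1.003
```

drive_tool --increments '[[[0.05,0.75,0.04],[0,0,-0.95]],[[0,0.75,0.04],[0,0,-0.95]],[[-0.06,0.75,0.04],[0,0,-0.95]],[[-0.12,0.74,0.04],[0,0,-0.95]]]'

```text
t: 5.3
eef_pos: [448.6, 166.7, 368.3]
tcp_rot: [-3.142, 0.0, -2.947]
ft_force: [0.1, -0.6, -0.0]
opening: 1.001
```

```bash
python3 - <<'E'
from h import *
P,R=cur()
T=np.array([566.2,189,229.4]);Rn=Rt(-2.9536,.61);z=Rn.apply([0,0,1]);print(z,Rn.apply([0,1,0]))
o,_,_=rows(P,R,T-95*z,Rn);show(o);print(T-95*z)
E
```

```text
[ 0.56277432  0.10706165 -0.81964802] [-1.86887293e-01  9.82381362e-01  1.04083409e-16]
[[[-0.242,-0.002,0.226],[0.003,-0.847,0.01]],[[-0.226,-0.002,0.242],[0.003,-0.847,0.009]],[[-0.209,-0.001,0.257],[0.003,-0.846,0.01]],[[-0.191,-0.002,0.27],[0.002,-0.847,0.009]],[[-0.172,-0.001,0.282],[0.003,-0.847,0.01]]]
[[[-0.153,-0.001,0.294],[0.003,-0.847,0.009]],[[-0.133,-0.001,0.303],[0.003,-0.846,0.01]],[[-0.112,0,0.312],[0.003,-0.847,0.009]],[[-0.09,-0.001,0.318],[0.003,-0.847,0.01]]]
[512.73644003 178.82914335 307.2665617 ]
```

drive_tool --increments '[[[-0.24,0,0.23],[0,-0.85,0.01]],[[-0.23,0,0.24],[0,-0.85,0.01]],[[-0.21,0,0.26],[0,-0.85,0.01]],[[-0.19,0,0.27],[0,-0.85,0.01]],[[-0.17,0,0.28],[0,-0.85,0.01]]]'

```text
t: 5.72
eef_pos: [484.6, 172.5, 334.3]
tcp_rot: [3.141, 0.344, -2.954]
ft_force: [1.5, 0.1, 0.1]
opening: 0.999
```

drive_tool --increments '[[[-0.15,0,0.29],[0,-0.85,0.01]],[[-0.13,0,0.3],[0,-0.85,0.01]],[[-0.11,0,0.31],[0,-0.84,0.01]],[[-0.09,0,0.32],[0,-0.84,0.01]]]'

```text
t: 6.05
eef_pos: [512.8, 177.8, 307.6]
tcp_rot: [3.139, 0.615, -2.959]
ft_force: [1.2, -0.7, -0.4]
opening: 0.999
```

```bash
python3 - <<'E'
from h import *
print(env.state()['eef_pos'],env.state()['tcp_rot'],env.state()['joints'])
p=shot('wrist','w1.png')
for t in ('rail_top','s_hook','hook_tip','hook_lower_seat','hook_upper_seat'):
        print(t,[(np.round(d['point'],1).tolist(),round(d['score'],2)) for d in env.tip_of(t,p)][:3])
E
```

```text
[512.77349152 177.83617282 307.5500372 ] [ 3.13878889  0.61462959 -2.95863508] [ 0.22206923  0.09317784  2.02678326 -0.04981996  0.40772449 -1.49309714]
rail_top [([556.1, 178.7, 290.5], 0.86)]
s_hook [([559.3, 189.1, 242.4], 0.79)]
hook_tip [([540.1, 184.7, 206.2], 0.94)]
hook_lower_seat [([558.6, 187.7, 199.3], 0.98)]
hook_upper_seat []
```

View pics/w1.png

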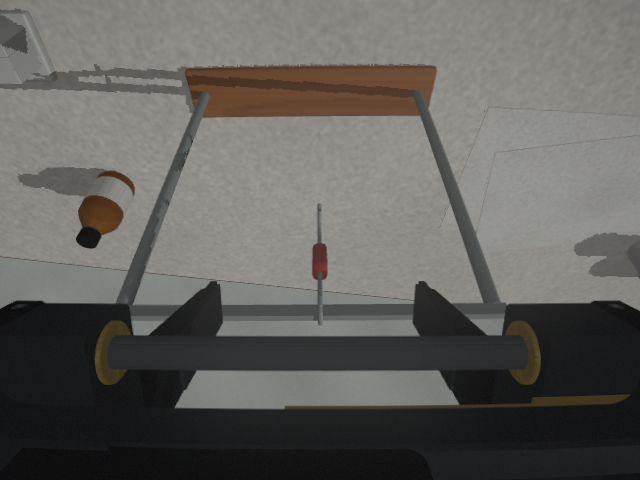

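```bash
python3 - <<'E'
from h import *
p=shot('wrist')
O=np.array([555.5,187,245]);Rh=Ro.from_euler('z',.188)
pts={'orig':[0,0,0],'tip':[-14.7,0,-40.1],'tipend':[-14.7-1.3,0,-39.4],'bendlow':[0,0,-48],'top':[0,0,48]}
for k,v in pts.items(): print(k,proj(p,O+Rh.apply(v)))
for y in(-125,125): print('bar',[proj(p,np.array([556.5,180,0])+Rh.apply([s*3,y,290])) for s in(-1,1)])
P,R=cur(); print('tcp',proj(p,P),'grasp', proj(p,P+R.apply([0,0,95-19])))
im=p['pixels']; cv2.imwrite('pics/w1c.png',cv2.resize(im[190:340,240:400],None,fx=5,fy=4,interpolation=2))
E
```

```text
orig [[318.80848501 259.096669  ]]
tip [[318.48640855 203.85666826]]
tipend [[318.48913376 203.19120803]]
bendlow [[318.45756387 210.93376441]]
top [[319.2513352 320.3432371]]
bar [array([[105.73004413, 313.21904815]]), array([[109.88588346, 318.13361126]])]
bar [array([[510.55204001, 311.56063602]]), array([[506.79708073, 316.52210674]])]
tcp [[317.24208488 303.27380089]] grasp [[317.17027362 260.07578923]]
```

View pics/w1c.png

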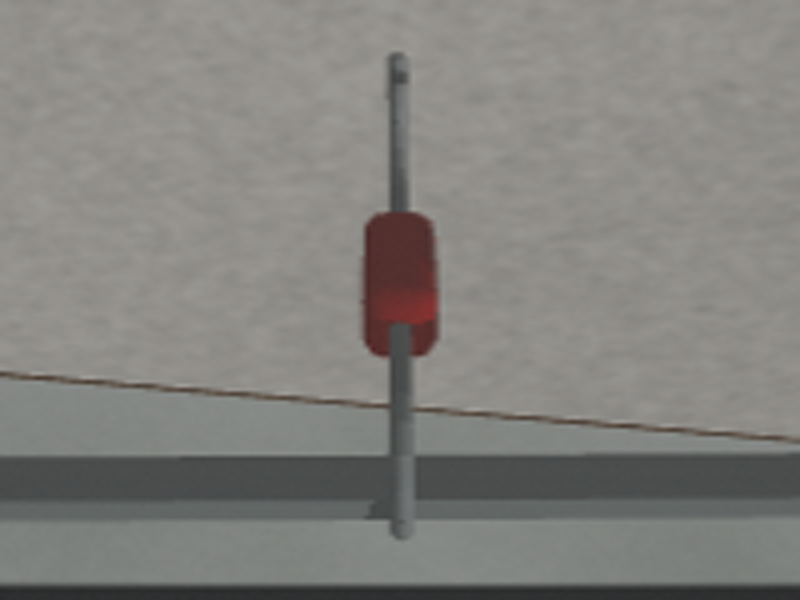

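drive_tool --increments '[[[0,0.03,0.8],[0,0,0]],[[0,0.03,0.8],[0,0,0]],[[0,0,0.7],[0,0,0]],[[0,0,0.5],[0,0,0]],[[0,0,0.35],[0,0,0]]]'

```text
t: 6.82
eef_pos: [566.3, 189.7, 228.7]
tcp_rot: [3.139, 0.609, -2.959]
ft_force: [-0.1, -0.4, -0.2]
opening: 1.003
```

```bash
python3 - <<'E'
from h import *
print(env.state()['eef_pos'],env.state()['tcp_rot'],env.state()['joints'],env.state()['ft_force'])
p=shot('wrist','w2.png')
E
```

```text
[566.32546445 189.65474599 228.74609421] [ 3.13922388  0.60897346 -2.95870192] [ 0.22164292  0.28276981  2.02619207 -0.08892037  0.22479302 -1.45231228] [-0.10076126 -0.43142527 -0.20171567]
```

View pics/w2.png

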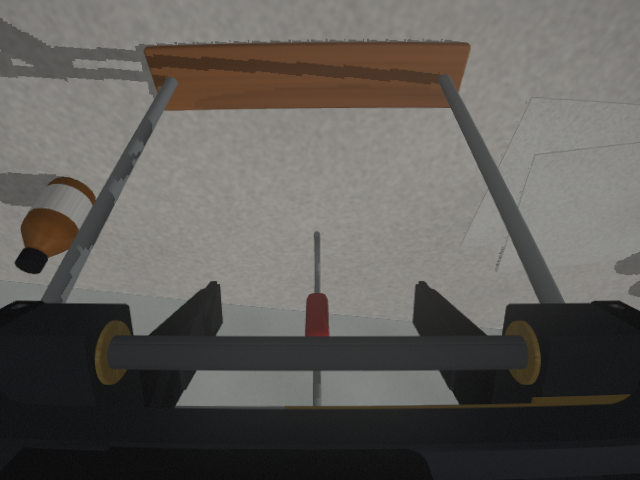

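```bash
cat > kin.py <<'E'
import numpy as np
from scipy.optimize import least_squares
from scipy.spatial.transform import Rotation as Ro
D=[([-1.30759553e+00,4.91582260e-01,1.55944470e+00,6.55e-06,1.09172610e+00,-1.05591711e-01],[225.268,-582.725,214.049],[-3.14043933e+00,-1.28084666e-04,3.68789405e-01]),
([0.22206923,0.09317784,2.02678326,-0.04981996,0.40772449,-1.49309714],[512.7735,177.8362,307.550],[3.13878889,0.61462959,-2.95863508]),
([0.22164292,0.28276981,2.02619207,-0.08892037,0.22479302,-1.45231228],[566.3255,189.6547,228.746],[3.13922388,0.60897346,-2.95870192])]
def fk(q,par):
    a0,h,l1,l2,L=par
    Rz=lambda a:Ro.from_euler('z',a)
    Ry=lambda a:Ro.from_euler('y',a)
    R=Rz(q[0]); p=R.apply([a0,0,h])
    R=R*Ry(q[1]); p=p+R.apply([0,0,l1])
    R=R*Ry(q[2]); p=p+R.apply([0,0,l2])
    R=R*Rz(s4*q[3])*Ry(q[4]); p=p+R.apply([0,0,L])
    R=R*Rz(s6*q[5]+off6)
    return p,R
s4=1;s6=1;off6=0
best=None
for s4 in(1,-1):
  for s6 in (1,-1):
    for off6 in np.arange(4)*np.pi/2:
      e=sum((fk(q,[0]*5)[1].inv()*Ro.from_euler('xyz',r)).magnitude() for q,p,r in D)
      if best is None or e<best[0]: best=(e,s4,s6,off6)
_,s4,s6,off6=best
f=lambda par:np.concatenate([fk(q,par)[0]-p for q,p,r in D]+[(np.array(par)-[0,300,450,450,250])*1e-4])
S=least_squares(f,[0,300,450,450,250]);par=S.x
lo=[-3.1,-.84,.05,-1.13,.06,-2.69];hi=[3.1,2.19,2.79,4.28,2.93,2.69]
def ik(P,R,q0):
    g=lambda q:np.r_[(fk(q,par)[0]-P)/10,(fk(q,par)[1].inv()*R).as_rotvec()*20]
    s=least_squares(g,q0,x_scale=.1);return s.x,np.abs(s.fun).max()
if __name__=='__main__':
    print(best,par,np.abs(f(par)).max())
    np.set_printoptions(precision=2,suppress=True)
    hole=np.array([568.5,-199.5,153])
    for lean in(.25,.35,.44,.52,.61):
      for yaw in (.13,0,-.13):
        for flip in(1,0):
          R=Ro.from_euler('xyz',[np.pi,lean if flip else -lean,yaw+np.pi*flip])
          xh=np.array([np.cos(yaw),np.sin(yaw),0])
          O=hole+14.7*xh+[0,0,40.1]; P=O+19*R.apply([0,0,1])
          for up in(0,100):
            q,e=ik(P+[0,0,up],R,[-.3,.3,2.0,.3,.5,-2 if flip else 1])
            print(lean,yaw,flip,up,q,round(e,3))
E
python3 kin.py
```

```text
(2.4846889154276607e-08, 1, 1, np.float64(1.5707963267948966)) [105.82397724 119.28913701 508.84377785 313.00722987 202.01825036] 63.54669739771148
0.25 0.13 1 0 [-0.36  0.47  1.8   0.19  0.66 -2.2 ] 0.0
0.25 0.13 1 100 [-0.36  0.37  1.61  0.14  0.95 -2.13] 0.0
0.25 0.13 0 0 [-0.36  0.47  1.8   0.19  0.66  0.94] 0.0
0.25 0.13 0 100 [-0.36  0.37  1.61  0.14  0.95  1.01] 0.0
0.25 0 1 0 [-0.36  0.47  1.81  0.15  0.64 -2.03] 0.0
0.25 0 1 100 [-0.36  0.36  1.62  0.11  0.93 -1.98] 0.0
0.25 0 0 0 [-0.36  0.47  1.81  0.15  0.64  1.11] 0.0
0.25 0 0 100 [-0.36  0.36  1.62  0.11  0.93  1.16] 0.0
0.25 -0.13 1 0 [-0.35  0.47  1.81  0.09  0.62 -1.86] 0.0
0.25 -0.13 1 100 [-0.35  0.36  1.62  0.07  0.92 -1.82] 0.0
0.25 -0.13 0 0 [-0.35  0.47  1.81  0.09  0.62  1.28] 0.0
0.25 -0.13 0 100 [-0.35  0.36  1.62  0.07  0.92  1.32] 0.0
0.35 0.13 1 0 [-0.38  0.45  1.86  0.33  0.54 -2.33] 0.0
0.35 0.13 1 100 [-0.38  0.34  1.67  0.23  0.83 -2.2 ] 0.0
0.35 0.13 0 0 [-0.38  0.45  1.86  0.33  0.54  0.81] 0.0
0.35 0.13 0 100 [-0.38  0.34  1.67  0.23  0.83  0.94] 0.0
0.35 0 1 0 [-0.37  0.45  1.87  0.25  0.51 -2.14]
[... 1727 characters left out ...]
9  0.22  0.56  1.18] 0.0
0.61 0.13 1 0 [-0.42  0.43  2.    1.07  0.34 -3.08] 0.0
0.61 0.13 1 100 [-0.42  0.3   1.82  0.59  0.57 -2.54] 0.0
0.61 0.13 0 0 [-0.42  0.43  2.    1.07  0.34  0.06] 0.0
0.61 0.13 0 100 [-0.42  0.3   1.82  0.59  0.57  0.6 ] 0.0
0.61 0 1 0 [-0.4   0.43  2.01  1.06  0.26 -2.94] 0.0
0.61 0 1 100 [-0.4   0.29  1.83  0.48  0.5  -2.33] 0.0
0.61 0 0 0 [-0.4   0.43  2.01  1.06  0.26  0.2 ] 0.0
0.61 0 0 100 [-0.4   0.29  1.83  0.48  0.5   0.81] 0.0
0.61 -0.13 1 0 [-0.37  0.42  2.02  0.95  0.17 -2.72] 0.0
0.61 -0.13 1 100 [-0.37  0.28  1.84  0.33  0.44 -2.07] 0.0
0.61 -0.13 0 0 [-0.37  0.42  2.02  0.95  0.17  0.42] 0.0
0.61 -0.13 0 100 [-0.37  0.28  1.84  0.33  0.44  1.07] 0.0
```

```bash
python3 - <<'E'
s=open('kin.py').read()
s=s.replace("a0,h,l1,l2,L=par","a0,h,l1,l2,L,dy,e,w=par").replace("R.apply([a0,0,h])","R.apply([a0,dy,h])").replace("R.apply([0,0,l2])","R.apply([e,0,l2])").replace("Ry(q[4]); p=p+R.apply([0,0,L])","Ry(q[4]); p=p+R.apply([w,0,L])")
s=s.replace("[0]*5","[0]*8").replace("[0,300,450,450,250]","[0,180,500,500,250,60,0,0]")
open('kin.py','w').write(s)
E
python3 kin.py | grep -v "0 100"
```

```text
(2.4846889154276607e-08, 1, 1, np.float64(1.5707963267948966)) [-6.95976530e-04  1.96695232e+02  5.86792786e+02  4.10997055e+02
  2.71862384e+02  6.58997022e+01  4.30933820e+01 -3.08853568e-03] 0.008900294462474721
0.25 0.13 1 0 [-0.49  0.45  1.78  0.22  0.72 -2.35] 0.0
0.25 0.13 1 100 [-0.49  0.35  1.65  0.18  0.95 -2.29] 0.0
0.25 0.13 0 0 [-0.49  0.45  1.78  0.22  0.72  0.79] 0.0
0.25 0 1 0 [-0.48  0.45  1.78  0.18  0.69 -2.18] 0.0
0.25 0 1 100 [-0.48  0.34  1.66  0.15  0.92 -2.13] 0.0
0.25 0 0 0 [-0.48  0.45  1.78  0.18  0.69  0.96] 0.0
0.25 -0.13 1 0 [-0.47  0.45  1.79  0.13  0.68 -2.01] 0.0
0.25 -0.13 1 100 [-0.47  0.34  1.66  0.11  0.91 -1.97] 0.0
0.25 -0.13 0 0 [-0.47  0.45  1.79  0.13  0.68  1.13] 0.0
0.35 0.13 1 0 [-0.52  0.44  1.83  0.37  0.62 -2.49] 0.0
0.35 0.13 1 100 [-0.52  0.32  1.71  0.28  0.84 -2.38] 0.0
0.35 0.13 0 0 [-0.52  0.44  1.83  0.37  0.62  0.65] 0.0
0.35 0 1 0 [-0.51  0.43  1.84  0.31  0.58 -2.31] 0.0
0.35 0 1 100 [-0.51  0.32  1.72  0.23  0.81 -2.21] 0.0
0.35 0 0 0 [-0.51  0.43  1.84  0.31  0.58  0.83] 0.0
0.35 -0.13 1 0 [-0.49  0.43  1.85  0.23  0.55 -2.1
[... 934 characters left out ...]
  0.69  0.42  0.44] 0.0
0.52 -0.13 1 0 [-0.52  0.41  1.96  0.59  0.35 -2.47] 0.0
0.52 -0.13 1 100 [-0.52  0.28  1.84  0.35  0.57 -2.21] 0.0
0.52 -0.13 0 0 [-0.52  0.41  1.96  0.59  0.35  0.67] 0.0
0.61 0.13 1 0 [-0.59  0.42  1.98  1.01  0.46 -3.16] 0.0
0.61 0.13 1 100 [-0.59  0.28  1.86  0.7   0.63 -2.79] 0.0
0.61 0.13 0 0 [-0.59  0.42  1.98  1.01  0.46 -0.02] 0.0
0.61 0 1 0 [-0.56  0.41  2.    1.02  0.37 -3.04] 0.0
0.61 0 1 100 [-0.56  0.27  1.88  0.63  0.55 -2.61] 0.0
0.61 0 0 0 [-0.56  0.41  2.    1.02  0.37  0.1 ] 0.0
0.61 -0.13 1 0 [-0.53  0.4   2.01  0.98  0.27 -2.87] 0.0
0.61 -0.13 1 100 [-0.53  0.26  1.89  0.52  0.47 -2.38] 0.0
0.61 -0.13 0 0 [-0.53  0.4   2.01  0.98  0.27  0.27] 0.0
```

```bash
python3 - <<'E'
from h import *
P,R=cur()
Rn=Rt(-2.9536,.46); O=np.array([555.5,187,245])
xh=np.array([np.cos(.188),np.sin(.188),0]);yh=np.array([-np.sin(.188),np.cos(.188),0])
# lateral: keep current tool-y coordinate but centre on sleeve
p=shot('wrist'); u=proj(p,O)[0]; print('O proj',u,'TCP',proj(p,P))
G=P-19*R.apply([0,0,1]); print('grasp now',G,(G-O)@xh,(G-O)@yh,(G-O)[2])
off=3*Rn.apply([1,0,0]); print(off)
lat=yh*((G-O)@yh)
T=O+lat+off+19*Rn.apply([0,0,1])
o,_,_=rows(P,R,T,Rn,n=3);show(o)
E
```

```text
O proj [316.10281934 322.97476971] TCP [[317.25264564 303.31889255]]
grasp now [555.91160543 187.61042806 243.26647113] 0.5184385854686461 0.5227455128657144 -1.7335288745564696
[-2.64079582 -0.50238248 -1.33184432]
[[[0.058,0,-0.026],[-0.001,0.616,-0.018]],[[0.059,0,-0.024],[-0.002,0.617,-0.018]],[[0.06,0,-0.02],[-0.001,0.616,-0.018]]]
```

drive_tool --increments '[[[0.06,0,-0.03],[0,0.62,-0.02]],[[0.06,0,-0.02],[0,0.62,-0.02]],[[0.06,0,-0.02],[0,0.61,-0.02]]]'

```text
t: 7.17
eef_pos: [559.6, 188.6, 230.0]
tcp_rot: [-3.141, 0.461, -2.953]
ft_force: [-0.5, -1.1, -0.6]
opening: 0.998
```

```bash
python3 - <<'E'
from h import *
p=shot('wrist','w3.png');s=shot('scene')
cv2.imwrite('pics/s3.png',cv2.resize(s['pixels'][130:260,390:540],None,fx=5,fy=4.5,interpolation=2))
P,R=cur();print(P,R.as_euler('xyz'))
G=P-19*R.apply([0,0,1]);O=np.array([555.5,187,245]);print(G-O)
E
```

```text
[560.70503923 188.74433341 230.51593384] [-3.14130298  0.4643183  -2.95284574]
[-3.15333827  0.15331354  2.504347  ]
```

View pics/w3.png

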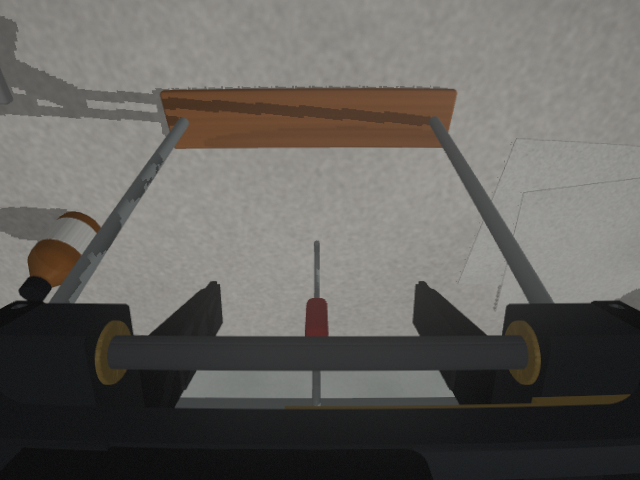

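View pics/s3.png

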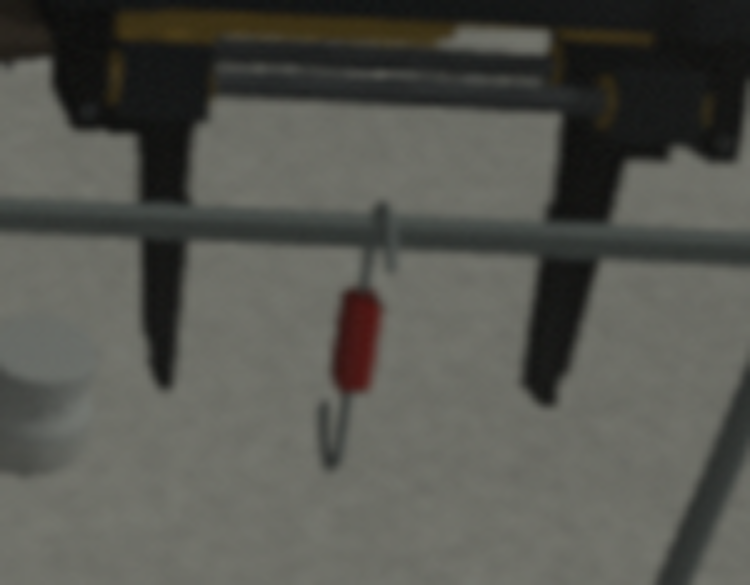

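drive_tool --increments '[[[0.05,0,0.1],[0,0,0]],[[0,0,0],[0,0,0]]]'

```text
t: 7.43
eef_pos: [559.4, 188.5, 225.1]
tcp_rot: [-3.141, 0.463, -2.953]
ft_force: [-1.0, -0.2, -0.3]
opening: 1.0
```

drive_tool --increments '[[[0,0,0],[0,0,0]],[[0,0,0],[0,0,0]],[[0,0,0],[0,0,0]],[[0,0,0],[0,0,0]],[[0,0,0],[0,0,0]]]' --jaw -1

```text
t: 7.85
eef_pos: [559.9, 188.5, 225.3]
tcp_rot: [-3.141, 0.463, -2.953]
ft_force: [0.1, 0.2, -0.4]
opening: 0.709
```

drive_tool --increments '[[[0,0,0],[0,0,0]],[[0,0,0],[0,0,0]],[[0,0,0],[0,0,0]]]'

```text
t: 8.1
eef_pos: [560.0, 188.6, 225.4]
tcp_rot: [-3.141, 0.462, -2.953]
ft_force: [0.4, 0.4, -0.0]
opening: 0.496
```

```bash
python3 - <<'E'
from h import *
p=shot('wrist','w4.png');s=shot('scene')
cv2.imwrite('pics/s4.png',cv2.resize(s['pixels'][130:260,390:540],None,fx=5,fy=4.5,interpolation=2))
P,R=cur();print(env.state())
G=P-19*R.apply([0,0,1]);O=np.array([555.5,187,245]);print(G-O)
E
```

```text
{'t': 8.2, 'joints': array([ 0.21959319,  0.296157  ,  1.94566839, -0.03354193,  0.4378026 ,
       -1.5128089 ]), 'qvel': array([-2.65497466e-05,  1.27736172e-03,  2.58419669e-04,  1.59837506e-03,
        4.87826809e-05,  9.04571525e-04]), 'tau': array([-1.01355796e-03, -4.53331017e+01, -2.34101915e+01, -5.97562571e-02,
       -1.25998177e+00, -1.58581225e-02]), 'eef_pos': array([559.93463981, 188.53421193, 225.32411291]), 'tcp_rot': array([-3.14113172,  0.46238328, -2.95284334]), 'ft_force': array([-0.13658087,  0.14606457,  0.02708559]), 'moment': array([0.04297055, 0.12857315, 0.05361276]), 'opening': 0.40699398769818723}
[-3.89203916 -0.04746077 -2.67104282]
```

View pics/w4.png

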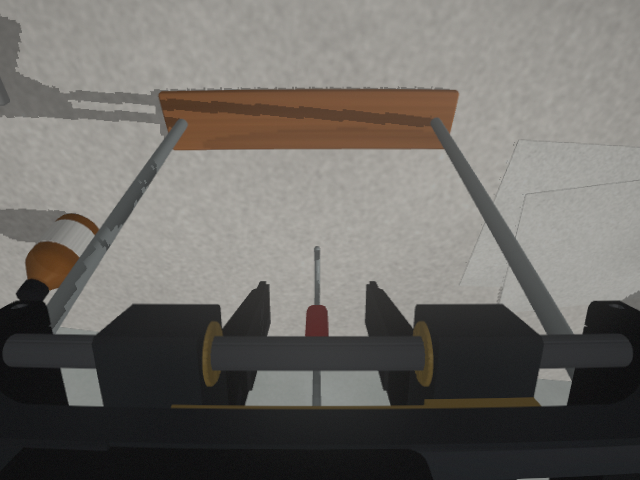

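View pics/s4.png

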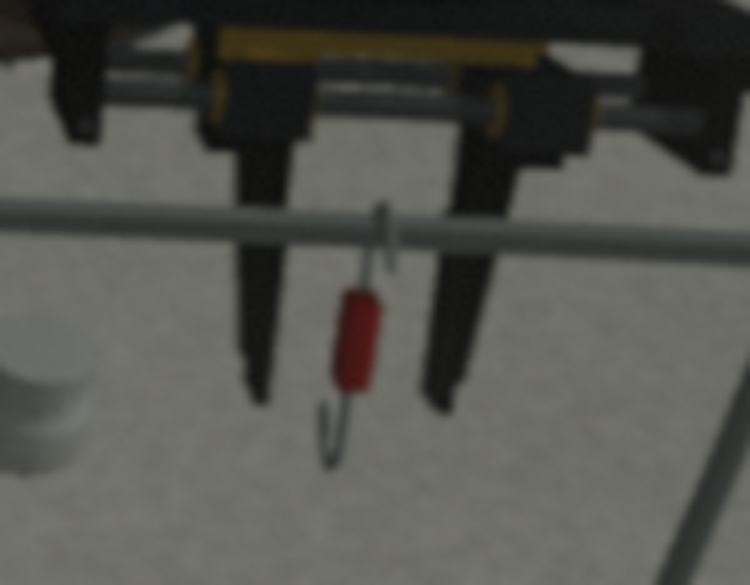

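drive_tool --increments '[[[0,0,0],[0,0,0]],[[0,0,0],[0,0,0]],[[0,0,0],[0,0,0]],[[0,0,0],[0,0,0]],[[0,0,0],[0,0,0]]]'

```text
t: 8.62
eef_pos: [559.9, 188.6, 225.3]
tcp_rot: [-3.141, 0.462, -2.953]
ft_force: [0.3, -0.3, 0.1]
opening: 0.101
```

drive_tool --increments '[[[0,0,0],[0,0,0]],[[0,0,0],[0,0,0]]]'

```text
t: 8.78
eef_pos: [560.0, 188.5, 225.4]
tcp_rot: [-3.141, 0.462, -2.953]
ft_force: [-0.1, -0.2, 0.4]
opening: 0.107
```

```bash
python3 - <<'E'
from h import *
p=shot('wrist','w5.png');s=shot('scene')
cv2.imwrite('pics/s5.png',cv2.resize(s['pixels'][130:260,390:540],None,fx=5,fy=4.5,interpolation=2))
P,R=cur();st=env.state();print(st['eef_pos'],st['ft_force'],st['opening'])
G=P-19*R.apply([0,0,1]);O=np.array([555.5,187,245]);print(G-O)
E
```

```text
[559.93298601 188.52927579 225.33551195] [-0.50116309  0.6827037   0.13923396] 0.10577928799910875
[-3.89435307 -0.052407   -2.65996796]
```

View pics/w5.png

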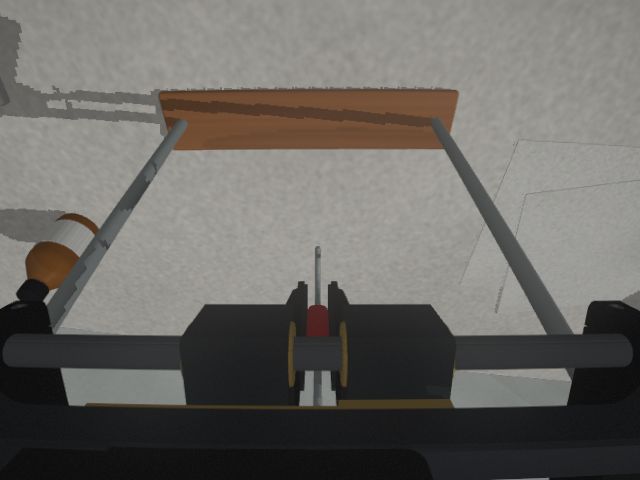

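View pics/s5.png

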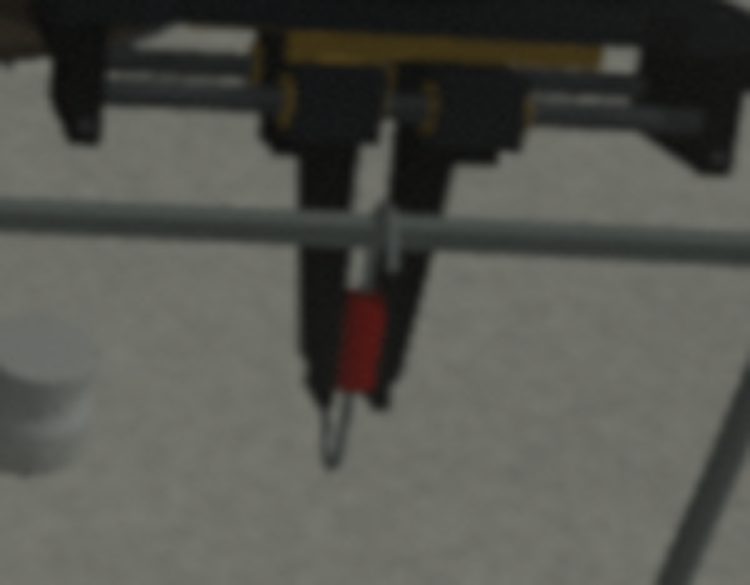

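drive_tool --increments '[[[-0.02,0,-0.15],[0,0,0]],[[-0.03,0,-0.3],[0,0,0]],[[-0.06,0,-0.6],[0,0,0]],[[-0.08,0,-0.8],[0,0,0]],[[-0.08,0,-0.8],[0,0,0]]]'

```text
t: 9.3
eef_pos: [531.5, 183.2, 301.3]
tcp_rot: [-3.141, 0.462, -2.953]
ft_force: [-0.0, 0.1, -0.3]
opening: 0.104
```

```bash
python3 - <<'E'
from h import *
p=shot('wrist','w6.png');s=shot('scene')
cv2.imwrite('pics/s6.png',cv2.resize(s['pixels'][60:260,390:590],None,fx=4,fy=3,interpolation=2))
cv2.imwrite('pics/w6c.png',cv2.resize(p['pixels'][230:350,260:380],None,fx=6,fy=5,interpolation=2))
P,R=cur();st=env.state();print(st['eef_pos'],st['ft_force'],st['opening'])
E
```

```text
[532.17184049 183.46183315 304.50827728] [-0.72260774  0.75223724 -0.58906731] 0.09974209832329857
```

View pics/s6.png

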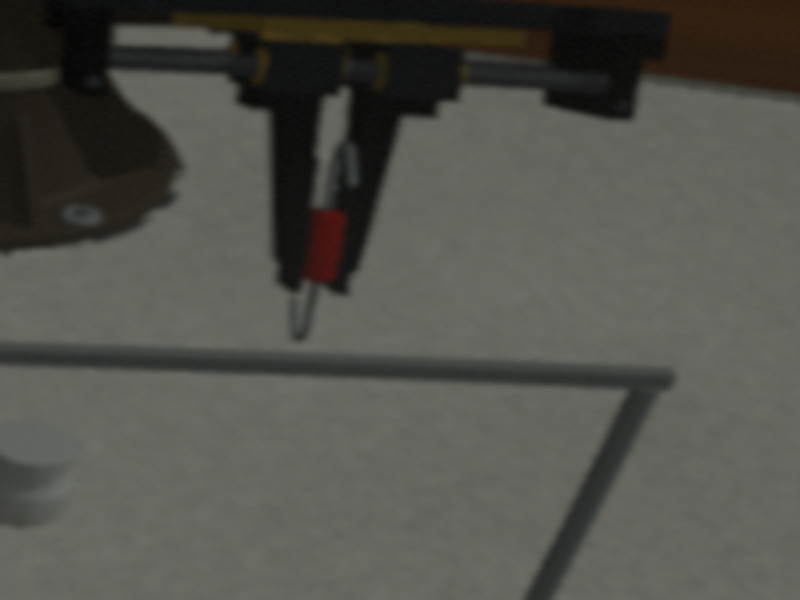

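View pics/w6c.png

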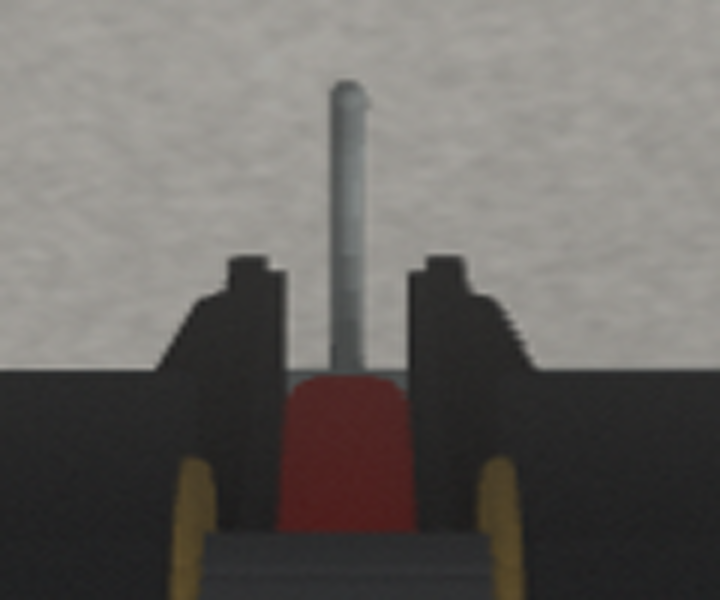

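```bash
cat > plan.py <<'E'
from h import *
import kin
def path(wps,yaw1,lean1,n,roll1=0,cont=None):
    P,R=cur() if cont is None else cont
    wp=np.vstack([P,wps]); d=np.r_[0,np.cumsum(np.linalg.norm(np.diff(wp,axis=0),axis=1))]
    R1=Rt(yaw1,lean1,roll1); rv=(R.inv()*R1).as_rotvec()
    via=lambda u:(np.array([np.interp(u*d[-1],d,wp[:,k]) for k in range(3)]),R*Ro.from_rotvec(rv*u))
    o,Pe,Re=rows(P,R,wp[-1],R1,n=n,via=via); show(o)
    q=env.state()['joints']; qs=[]
    for i in range(n+1):
        Pt,Rr=via(i/n); q,e=kin.ik(Pt,Rr,q); qs.append(q)
    qs=np.array(qs); print('len',d[-1],'max dq/s',np.abs(np.diff(qs,axis=0)).max(0)*12,'end q',np.round(qs[-1],2),'err',e)
    return Pe,Re
E
python3 - <<'E'
from plan import *
p=shot('wrist')
# hook in tool frame from hang ref
Ph=np.array([559.93,188.53,225.34]);Rh=Ro.from_euler('xyz',[-3.1411,.4624,-2.9528])
O=np.array([555.5,187,245]);Rhook=Ro.from_euler('z',.188)
tip=Rh.inv().apply(O+Rhook.apply([-14.7,0,-40.1])-Ph); print('tip in tool',tip)
P,R=cur(); print(proj(p,P+R.apply(tip)))
for t in('hook_tip','hook_lower_seat'):print([ (R.inv().apply(np.array(d['point'])-P),d['score']) for d in env.tip_of(t,p)])
path([[525,140,350],[565,0,340],[605,-170,270],[612,-200,235]],np.pi,.4624,18)
E
```

```text
tip in tool [26.42581581 -0.65500785  9.66698747]
[[315.69372618 244.14565542]]
[(array([26.08868789, -1.4746863 ,  5.59545563]), 0.82)]
[(array([ 9.96387239,  4.22355671, 16.28612219]), 0.87)]
[[[-0.111,-0.513,-0.64],[0.058,0,0.117]],[[-0.116,-0.516,-0.638],[0.058,0,0.118]],[[-0.1,-0.616,-0.398],[0.059,0,0.117]],[[-0.064,-0.82,0.095],[0.058,0,0.117]],[[-0.071,-0.819,0.1],[0.058,0,0.118]]]
[[[-0.08,-0.817,0.103],[0.058,0,0.117]],[[-0.087,-0.817,0.107],[0.058,0,0.117]],[[-0.094,-0.815,0.111],[0.058,0,0.117]],[[-0.033,-0.791,0.207],[0.059,0,0.118]],[[0.043,-0.761,0.322],[0.058,0,0.117]]]
[[[0.037,-0.76,0.326],[0.058,0.001,0.117]],[[0.029,-0.759,0.33],[0.058,0,0.118]],[[0.023,-0.758,0.333],[0.058,0,0.117]],[[0.015,-0.756,0.337],[0.058,0,0.117]],[[0.008,-0.755,0.34],[0.059,0,0.118]]]
[[[0.001,-0.753,0.344],[0.058,0,0.117]],[[0.154,-0.562,0.575],[0.058,0,0.117]],[[0.171,-0.534,0.609],[0.058,0,0.118]]]
len 447.14243018405557 max dq/s [0.66202263 0.40437258 0.2041981  0.35682724 0.55883783 0.74526907] end q [-0.51  0.37  1.8   0.4   0.6  -2.37] err 8.424194675171747e-12
```

drive_tool --increments '[[[-0.11,-0.51,-0.64],[0.06,0,0.12]],[[-0.12,-0.52,-0.64],[0.06,0,0.12]],[[-0.1,-0.62,-0.4],[0.06,0,0.12]],[[-0.06,-0.82,0.1],[0.06,0,0.12]],[[-0.07,-0.82,0.1],[0.06,0,0.12]]]'

```text
t: 9.97
eef_pos: [541.1, 83.7, 345.9]
tcp_rot: [-3.141, 0.463, -3.006]
ft_force: [0.7, -0.2, -1.2]
opening: 0.107
```

drive_tool --increments '[[[-0.08,-0.82,0.1],[0.06,0,0.12]],[[-0.09,-0.82,0.11],[0.06,0,0.12]],[[-0.09,-0.82,0.11],[0.06,0,0.12]],[[-0.03,-0.79,0.21],[0.06,0,0.12]],[[0.04,-0.76,0.32],[0.06,0,0.12]]]'

```text
t: 10.38
eef_pos: [573.1, -34.5, 325.9]
tcp_rot: [-3.141, 0.462, -3.061]
ft_force: [0.1, 0.7, -0.4]
opening: 0.101
```

drive_tool --increments '[[[0.04,-0.76,0.33],[0.06,0,0.12]],[[0.03,-0.76,0.33],[0.06,0,0.12]],[[0.02,-0.76,0.33],[0.06,0,0.12]],[[0.01,-0.76,0.34],[0.06,0,0.12]],[[0.01,-0.75,0.34],[0.06,0,0.12]]]'

```text
t: 10.8
eef_pos: [598.8, -146.7, 278.5]
tcp_rot: [3.141, 0.461, -3.115]
ft_force: [-0.2, 0.6, 0.9]
opening: 0.1
```

drive_tool --increments '[[[0,-0.75,0.34],[0.06,0,0.12]],[[0.15,-0.56,0.57],[0.05,0,0.11]],[[0.17,-0.53,0.6],[0.05,0,0.1]]]'

```text
t: 11.05
eef_pos: [611.5, -201.8, 233.9]
tcp_rot: [-3.142, 0.462, 3.139]
ft_force: [0.4, -0.2, -0.4]
opening: 0.102
```

```bash
python3 - <<'E'
from plan import *
p=shot('wrist','w7.png')
st=env.state();print(st['t'],st['eef_pos'],st['tcp_rot'],st['joints'])
for t in('eye_home','hook_tip','rack','spatula'):print(t,[ (np.round(d['point'],1),round(d['score'],2)) for d in env.tip_of(t,p)])
E
```

```text
11.1 [ 610.91736102 -203.30251675  229.7461634 ] [3.13956283 0.45728403 3.13608527] [-0.51682107  0.37303647  1.8035671   0.39742744  0.59771278 -2.37138037]
eye_home [(array([ 564.7, -200.1,  150.9]), 0.93)]
hook_tip [(array([ 592.4, -198.6,  216.2]), 0.68)]
rack [(array([ 562.2, -171. ,    2.9]), 0.65)]
spatula []
```

View pics/w7.png

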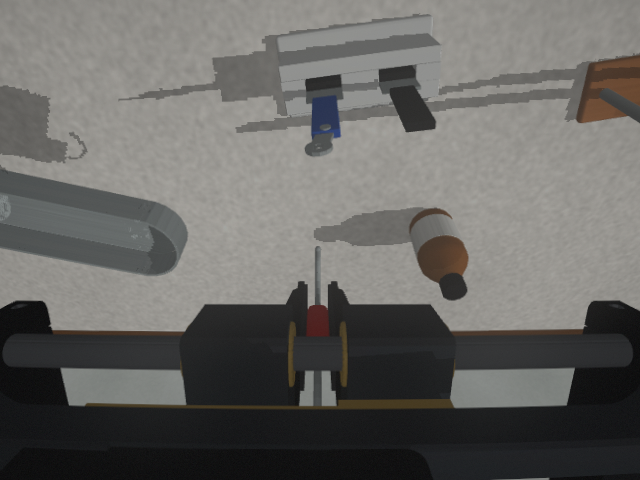

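```bash
python3 - <<'E'
from plan import *
p=shot('wrist');s=shot('scene');t=shot('top')
cv2.imwrite('pics/w8.png',cv2.resize(p['pixels'][60:180,260:380],None,fx=6,fy=5,interpolation=2))
cv2.imwrite('pics/s8.png',cv2.resize(s['pixels'][160:240,160:240],None,fx=8,fy=7,interpolation=2))
cv2.imwrite('pics/t8.png',cv2.resize(t['pixels'][215:265,390:450],None,fx=10,fy=10,interpolation=2))
E
```

```text
(no output)
```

View pics/w8.png

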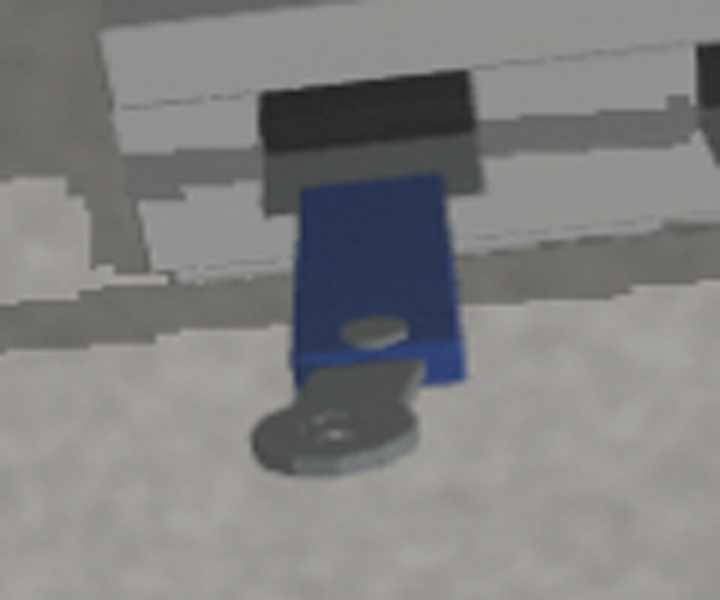

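View pics/s8.png

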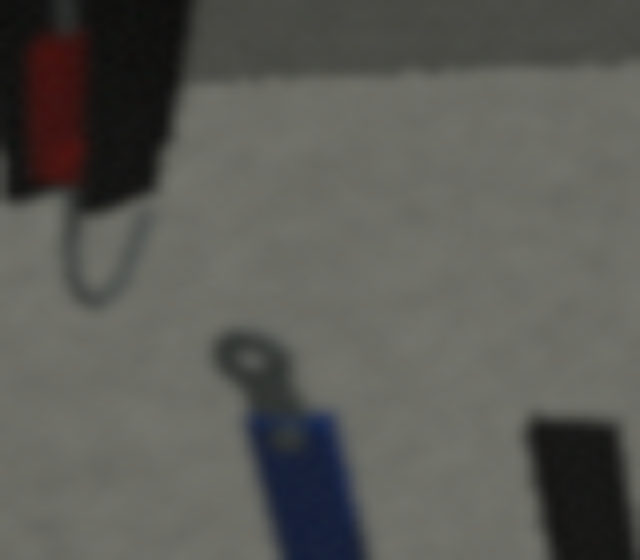

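View pics/t8.png

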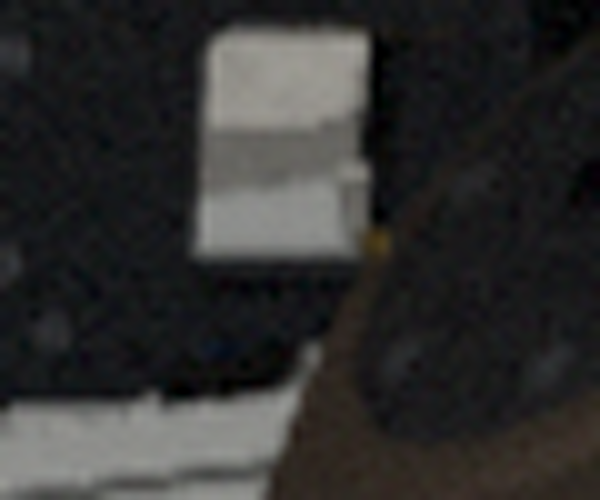

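```bash
python3 - <<'E'
from plan import *
p=shot('wrist');s=shot('scene')
H=tri([(p,(315.6,145.6)),(s,(191.4,211.1))]);print('H tri',H)
for z in (150,153,156): print(onplane(p,(315.6,145.6),2,z),onplane(s,(191.4,211.1),2,z))
# rivet, handle-end corners from wrist (front face)
f=lambda a,b:(a/6+260,b/5+60)
for n,c,z in [('rivet',(375,332),132),('hL',(292,357),136),('hR',(465,343),136),('rackL',(120,105),55)]: print(n,onplane(p,f(*c),2,z))
# handle orientation: top front edge
P,R=cur(); 
tip=tri([(p,(318,248)),(s,(160+150/8,160+205/7))]);print('tip tri',tip,R.inv().apply(tip-P))
bend=(160+97/8,160+303/7); print('bend scene',bend)
tool=np.array([26.4,-.65,9.7]);print('pred tip',P+R.apply(tool),proj(s,P+R.apply(tool)))
E
```

```text
H tri [ 568.33454834 -200.74612656  152.81498475]
[ 569.65729433 -200.71140805  150.        ] [ 565.69806529 -202.47578633  150.        ]
[ 568.22047087 -200.69544458  153.        ] [ 568.51963819 -200.69177449  153.        ]
[ 566.7836474  -200.67948111  156.        ] [ 571.3412111  -198.90776265  156.        ]
rivet [ 565.3586599  -196.44151414  132.        ]
hL [ 566.88719472 -205.04895231  136.        ]
hR [ 565.08166391 -187.23157934  136.        ]
rackL [ 560.92187113 -228.71288628   55.        ]
tip tri [ 591.8229038  -199.13780208  217.33049271] [26.21030952  0.67196665  8.25999739]
bend scene (172.125, 203.28571428571428)
pred tip [ 592.29574401 -200.46133767  215.95868314] [[177.76015494 190.04897044]]
```

```bash
python3 - <<'E'
from plan import *
st=env.state();print(st['t'],st['eef_pos'],st['tcp_rot'],st['qvel'])
E
```

```text
11.55 [ 611.57378782 -199.81415702  236.43820178] [-3.14069864  0.46352618  3.14099658] [-0.00221511  0.00278298  0.00160897  0.00062105 -0.00289387 -0.00106847]
```

```bash
python3 - <<'E'
from plan import *
p=shot('wrist')
cv2.imwrite('pics/w9.png',cv2.resize(p['pixels'][60:180,260:380],None,fx=6,fy=5,interpolation=2))
np.save('w9W.npy',np.array(p['world_to_cam']))
E
```

```text
(no output)
```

View pics/w9.png

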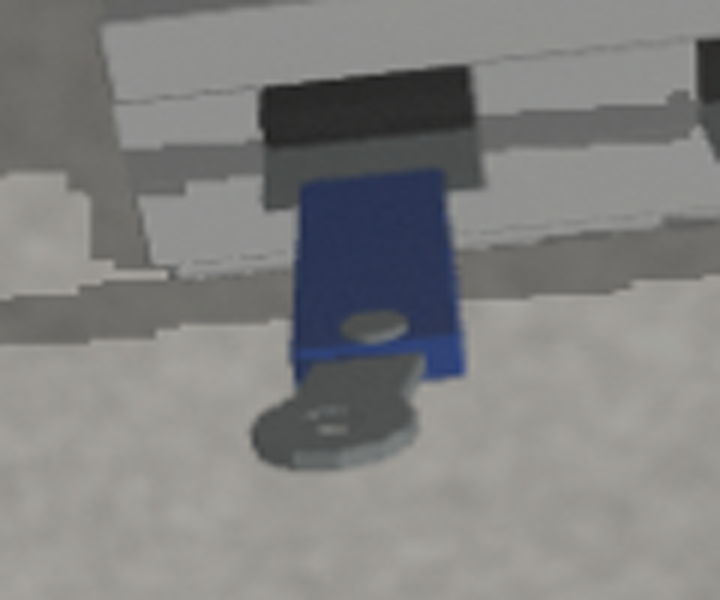

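```bash
python3 - <<'E'
from plan import *
p=shot('wrist');s=shot('scene')
H=tri([(p,(315.4,144.3)),(s,(191.4,211.1))]);print('H tri',H)
P,R=cur();print(P)
tip=tri([(p,(318,248)),(s,(160+150/8,160+205/7))]);print('tip tri',tip,R.inv().apply(tip-P))
T=R.inv().apply(tip-P)
tgt=H+[16,0,-9.2]
Rn=Rt(np.pi,.4624); path([tgt-Rn.apply(T)],np.pi,.4624,4)
np.save('H.npy',H);np.save('T.npy',T)
E
```

```text
H tri [ 567.68432503 -201.1103272   152.13259179]
[ 611.50751783 -200.10160117  236.03868868]
tip tri [ 591.67136939 -199.30396237  217.17849808] [26.17263983  0.78034404  8.01247714]
[[[0.336,-0.015,0.524],[-0.003,0.002,-0.003]],[[0.336,-0.014,0.524],[-0.004,0.002,-0.003]],[[0.335,-0.015,0.524],[-0.003,0.002,-0.003]],[[0.336,-0.015,0.524],[-0.004,0.002,-0.003]]]
len 74.70777131587079 max dq/s [0.03293368 0.29128139 0.31160858 0.57811876 0.49185764 0.67362269] end q [-0.52  0.45  1.9   0.55  0.44 -2.55] err 1.1368683772161604e-14
```

drive_tool --increments '[[[0.34,-0.01,0.52],[0,0,0]],[[0.34,-0.01,0.52],[0,0,0]],[[0.33,-0.02,0.52],[0,0,0]],[[0.2,-0.01,0.32],[0,0,0]],[[0.1,-0.01,0.16],[0,0,0]]]'

```text
t: 12.12
eef_pos: [603.0, -201.9, 161.8]
tcp_rot: [3.141, 0.461, 3.139]
ft_force: [0.9, 0.3, -0.9]
opening: 0.102
```

drive_tool --increments '[[[0,0,0],[0,0,0]],[[0,0,0],[0,0,0]]]'

```text
t: 12.28
eef_pos: [603.9, -202.3, 163.7]
tcp_rot: [-3.141, 0.463, 3.14]
ft_force: [0.2, 0.7, -0.1]
opening: 0.101
```

```bash
python3 - <<'E'
from plan import *
p=shot('wrist');s=shot('scene')
cv2.imwrite('pics/w10.png',cv2.resize(p['pixels'][170:280,260:380],None,fx=6.5,fy=5.4,interpolation=2))
cv2.imwrite('pics/s10.png',cv2.resize(s['pixels'][180:245,165:230],None,fx=9,fy=9,interpolation=2))
P,R=cur();st=env.state();print(P,st['tcp_rot'],st['ft_force'],st['joints'],st['t'])
print(P+R.apply(np.load('T.npy'))-np.load('H.npy'))
E
```

```text
[ 604.03344153 -202.38140534  164.26426298] [-3.14050304  0.46379339  3.14037081] [ 0.16992365 -0.04105288  0.08531272] [-0.52277768  0.44910547  1.89488948  0.54172422  0.44496784 -2.54299982] 12.3833
[16.52697157 -0.47524499 -6.74331285]
```

View pics/w10.png

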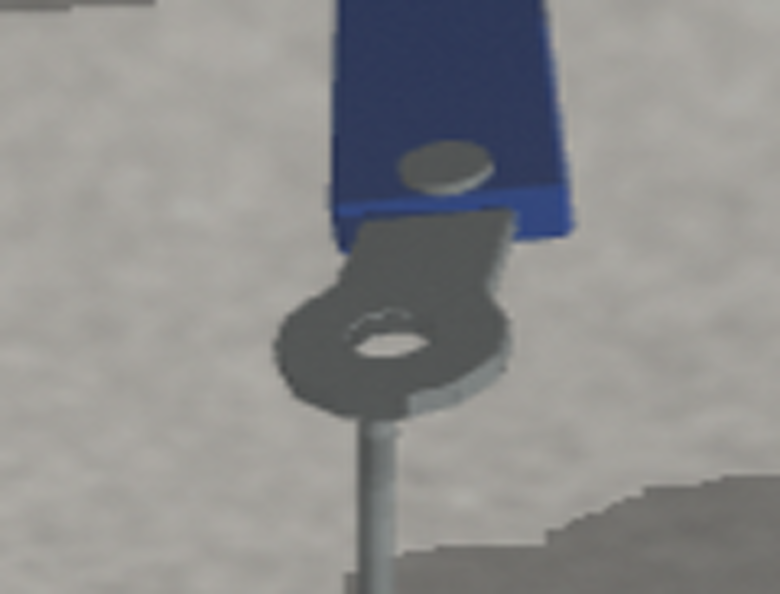

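View pics/s10.png

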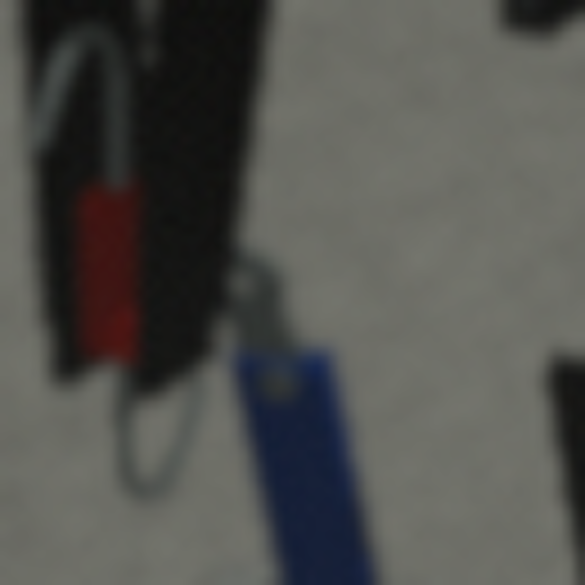

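```bash
python3 - <<'E'
from plan import *
p=shot('wrist');s=shot('scene')
P,R=cur(); print(P)
pt=lambda P,R:P+R.apply(np.load('T.npy'))
tip=pt(P,R)
b=tip+[14.7,0,-6.6]
print('scene tip',proj(s,tip),'bot',proj(s,b), 'diff',proj(s,tip)-proj(s,b),'obs bot',(165+147/9,180+488/9),'obs end',(165+200/9,180+375/9))
# sleeve bottom, centre etc: hook pts in scene using upright frame
O=tip+[14.7,0,40.1]
for n,v in [('top outer',(0,0,48)),('uptip',(14.7,0,40.1)),('sleevec',(0,0,0)),('slv bot',(5.3,0,-14)),('stembot',(12,0,-32)),('rbend',(12,0,-36))]:
    u=proj(s,O+v)[0]; print(n,((u-[165,180])*9).round(0))
# wrist direction sensitivities
for d in np.eye(3): print('w',proj(p,tip+d)-proj(p,tip),'s',proj(s,tip+d)-proj(s,tip))
H1=tri([(p,(319.85,231.9)),(s,(192.2,212))]);t1=tri([(p,(317.8,248)),(s,(187.2,221.7))])
print(H1,t1,t1-H1)
# predicted hole-front pixel relative to tip for various (dx,dz)
for dx in (15.5,16.5,17.5,18.5):
  for dz in (-7,-8,-9): print(dx,dz,proj(p,tip+[-dx-1.25,0.5,-dz])-proj(p,tip))
E
```

```text
[ 603.91965769 -202.32287052  164.20294251]
scene tip [[187.56673515 221.49192955]] bot [[184.32729003 231.19928805]] diff [[ 3.23944511 -9.70735849]] obs bot (181.33333333333334, 234.22222222222223) obs end (187.22222222222223, 221.66666666666666)
top outer [71. 31.]
uptip [ 40. 131.]
sleevec [125. 258.]
slv bot [126. 342.]
stembot [129. 448.]
rbend [133. 465.]
w [[-0.00267186  1.51428719]] s [[-0.2685819   0.44583356]]
w [[ 2.0144749  -0.00241931]] s [[0.59639816 0.11614881]]
w [[0.0067153 1.3277844]] s [[-0.10879037 -0.47046257]]
[ 568.651967   -200.4503109   151.42423596] [ 584.38315167 -202.10512681  145.02120126] [15.73118467 -1.65481592 -6.40303471]
15.5 -7 [[  1.20531688 -17.77019995]]
15.5 -8 [[  1.21813681 -16.39302385]]
15.5 -9 [[  1.23106861 -15.00338231]]
16.5 -7 [[  1.21296055 -19.51349695]]
16.5 -8 [[  1.22587047 -18.1387964 ]]
16.5 -9 [[  1.23889358 -16.75159671]]
17.5 -7 [[  1.22065815 -21.27048087]]
17.5 -8 [[  1.23365904 -19.89834641]]
17.5 -9 [[  1.24677445 -18.51367972]]
18.5 -7 [[  1.22841022 -23.04130211]]
18.5 -8 [[  1.24150304 -21.67182617]]
18.5 -9 [[  1.25471175 -20.28978553]]
```

```bash
cat >> plan.py <<'E'
def hookline():
    a=np.radians(np.linspace(240,360+10,40)); lo=[(-14.7,-40.1)]+[(12*np.cos(x),-34.7+12*np.sin(x)) for x in a]
    lo=np.array(lo); up=-lo[::-1]; l=np.vstack([lo,up]); return np.c_[l[:,0],0*l[:,0],l[:,1]]
def overlay(p,Oh,Rhk,box,k,fn,extra=None):
    x0,y0,x1,y1=box; im=cv2.resize(p['pixels'][y0:y1,x0:x1],None,fx=k,fy=k,interpolation=2)
    u=((proj(p,Oh+Rhk.apply(hookline()))-[x0,y0]+.5)*k-.5)
    cv2.polylines(im,[np.round(u*8).astype(int).reshape(-1,1,2)],False,(0,255,255),1,cv2.LINE_AA,3)
    if extra is not None:
        for e in (proj(p,extra)-[x0,y0]+.5)*k-.5: cv2.circle(im,tuple(int(v) for v in e),3,(0,255,0),1)
    cv2.imwrite('pics/'+fn,im)
Ph=np.array([559.93,188.53,225.34]);RhT=Ro.from_euler('xyz',[-3.1411,.4624,-2.9528])
E
python3 - <<'E'
from plan import *
s=shot('scene');p=shot('wrist')
P,R=cur(); tip=P+R.apply(np.load('T.npy')); Rk=Ro.from_euler('z',0)
overlay(s,tip+[14.7,0,40.1],Rk,(160,175,235,245),10,'s11.png',np.load('H.npy')[None])
overlay(p,tip+[14.7,0,40.1],Rk,(260,170,380,290),6,'w11.png',np.load('H.npy')[None])
E
```

```text
(no output)
```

View pics/s11.png

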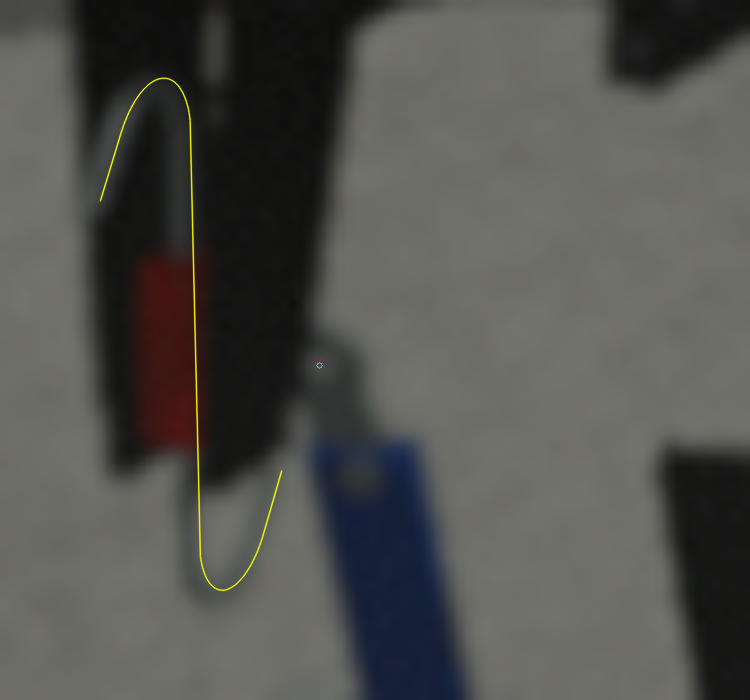

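View pics/w11.png

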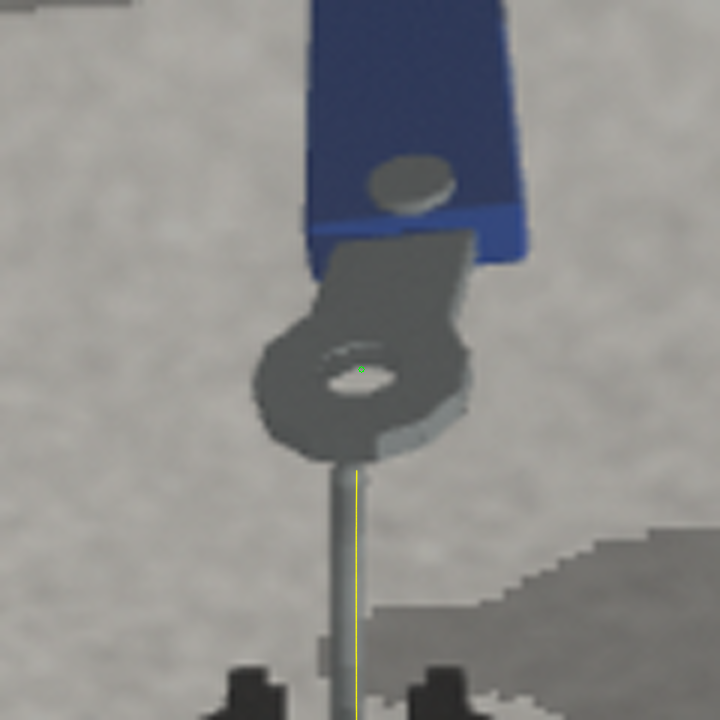

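drive_tool --increments '[[[0.08,0.03,-0.1],[0,0,0]],[[0.09,0,-0.11],[0,0,0]],[[0.09,0,-0.1],[0,0,0]],[[0,0,0],[0,0,0]]]'

```text
t: 12.92
eef_pos: [591.8, -201.3, 168.6]
tcp_rot: [-3.141, 0.463, 3.14]
ft_force: [0.9, -1.4, -0.7]
opening: 0.101
```

```bash
cat > look.py <<'E'
from plan import *
import sys
n=sys.argv[1]
p=shot('wrist');s=shot('scene');P,R=cur();st=env.state()
print(st['t'],P.round(2),st['tcp_rot'].round(4),st['ft_force'].round(2),'j6',st['joints'][5].round(2))
T=np.load('T.npy'); tip=P+R.apply(T)+[1,-.9,-1.3]; H=np.load('H.npy'); print('rel',tip-H)
Rk=R*Rt(np.pi,.4624).inv()
x0,y0,x1,y1=(270,200,370,290); im=cv2.resize(p['pixels'][y0:y1,x0:x1],None,fx=6,fy=6,interpolation=2)
s_=s['pixels'][180:245,165:230]; s_=cv2.resize(s_,(540,540),interpolation=2)
cv2.imwrite('pics/w%s.png'%n,im);cv2.imwrite('pics/s%s.png'%n,s_)
E
python3 look.py 12
```

```text
13.0167 [ 592.35 -201.42  168.4 ] [-3.141   0.4629  3.1398] [-0.93 -0.6   0.19] j6 -2.56
rel [ 5.82974283 -0.40175991 -3.88447191]
```

View pics/w12.png

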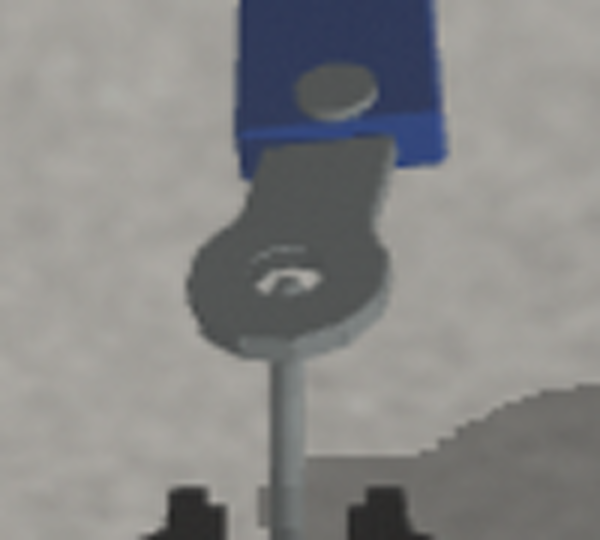

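View pics/s12.png

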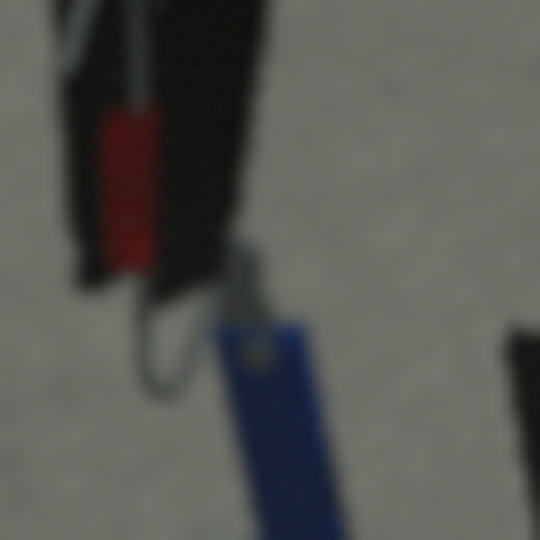

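drive_tool --increments '[[[0.03,0,-0.04],[0,0,0]],[[0.03,-0.01,-0.04],[0,0,0]],[[0,0,0],[0,0,0]]]'

```text
t: 13.27
eef_pos: [589.6, -201.6, 169.5]
tcp_rot: [-3.141, 0.462, 3.14]
ft_force: [0.4, 1.1, 0.5]
opening: 0.103
```

```bash
python3 look.py 13
```

```text
13.3667 [ 589.8  -201.62  169.49] [-3.1412  0.4625  3.14  ] [-0.51  0.11 -0.52] j6 -2.56
rel [ 3.26702066 -0.60101807 -2.79472208]
```

View pics/w13.png

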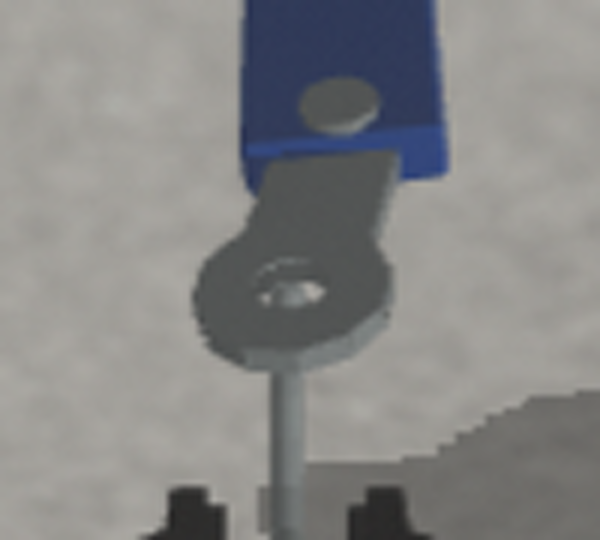

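drive_tool --increments '[[[0.02,0,-0.03],[0,0,0]],[[0.02,0,-0.03],[0,0,0]],[[0,0,0],[0,0,0]]]'

```text
t: 13.62
eef_pos: [587.9, -201.6, 170.7]
tcp_rot: [-3.141, 0.463, 3.14]
ft_force: [-0.5, 0.3, 0.2]
opening: 0.1
```

```bash
python3 look.py 14
```

```text
13.7167 [ 587.94 -201.61  170.62] [-3.1412  0.4627  3.14  ] [ 0.71  0.2  -0.68] j6 -2.56
rel [ 1.41099886 -0.58710359 -1.66597345]
```

View pics/w14.png

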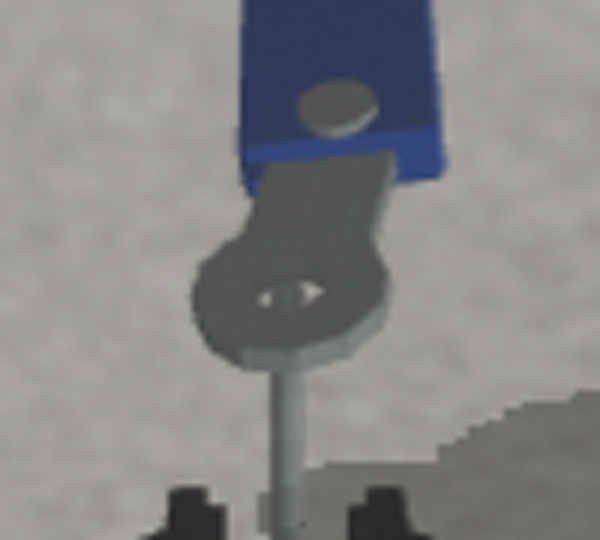

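View pics/s14.png

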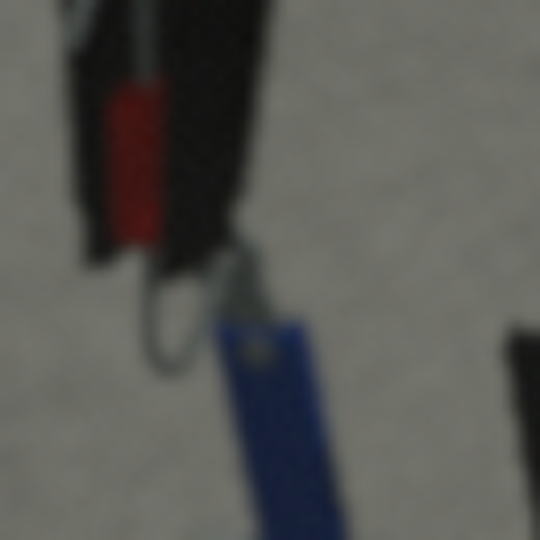

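drive_tool --increments '[[[0.02,0,-0.03],[0,0,0]],[[0.02,0,-0.03],[0,0,0]],[[0,0,0],[0,0,0]]]'

```text
t: 13.97
eef_pos: [585.9, -201.6, 171.8]
tcp_rot: [-3.141, 0.463, 3.14]
ft_force: [1.1, 0.0, -1.0]
opening: 0.105
```

```bash
python3 look.py 15
```

```text
14.0667 [ 586.02 -201.62  171.7 ] [-3.1412  0.4626  3.14  ] [-0.27 -0.58 -0.14] j6 -2.56
rel [-0.51097818 -0.59615898 -0.58640124]
```

View pics/w15.png

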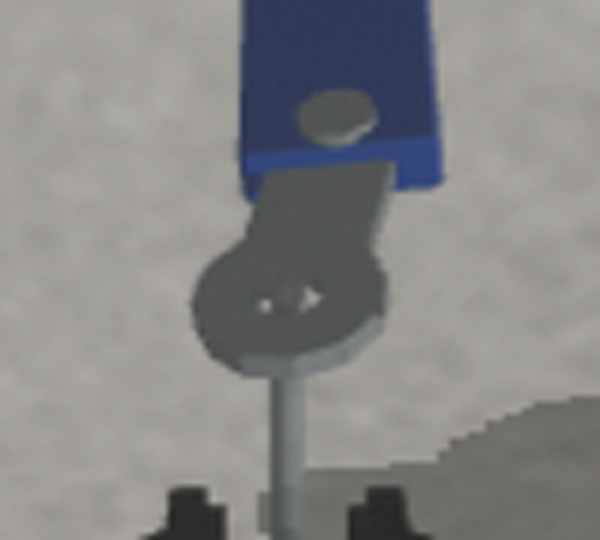

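drive_tool --increments '[[[0.02,0,-0.03],[0,0,0]],[[0.02,0,-0.03],[0,0,0]],[[0,0,0],[0,0,0]]]'

```text
t: 14.32
eef_pos: [584.0, -201.6, 172.8]
tcp_rot: [-3.141, 0.463, 3.14]
ft_force: [0.3, 0.7, -0.4]
opening: 0.107
```

```bash
python3 look.py 16
```

```text
14.4167 [ 584.14 -201.6   172.77] [-3.1412  0.4626  3.1399] [ 0.3  -0.2  -0.16] j6 -2.57
rel [-2.38531684 -0.57716565  0.48682344]
```

View pics/w16.png

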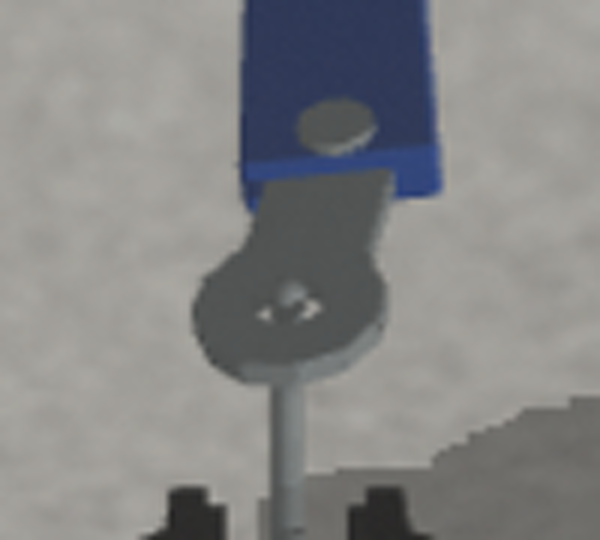

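View pics/s16.png

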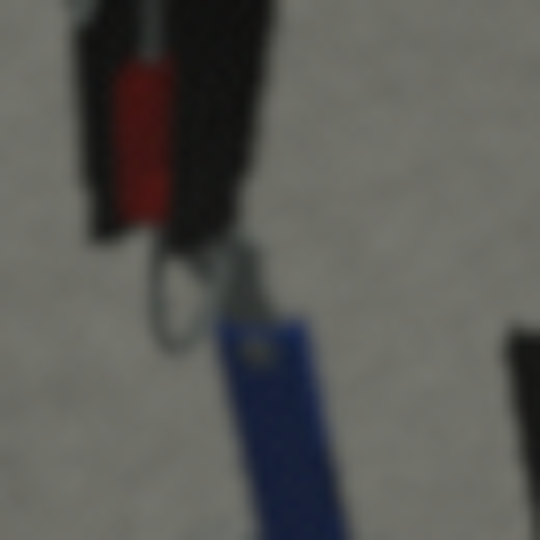

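drive_tool --increments '[[[0.03,0,-0.04],[0,0,0]],[[0.03,0,-0.04],[0,0,0]],[[0,0,0],[0,0,0]]]'

```text
t: 14.67
eef_pos: [581.3, -201.6, 174.2]
tcp_rot: [-3.141, 0.463, 3.14]
ft_force: [0.1, 0.3, 0.4]
opening: 0.103
```

drive_tool --increments '[[[0.03,0,-0.04],[0,0,0]],[[0.03,0,-0.04],[0,0,0]],[[0,0,0],[0,0,0]]]'

```text
t: 14.92
eef_pos: [578.6, -201.6, 175.6]
tcp_rot: [-3.141, 0.463, 3.14]
ft_force: [-0.0, -0.0, 1.2]
opening: 0.106
```

```bash
python3 look.py 17
```

```text
15.0167 [ 578.8  -201.62  175.52] [-3.1411  0.4627  3.14  ] [0.94 0.41 0.97] j6 -2.57
rel [-7.72791234 -0.60381891  3.23045957]
```

View pics/w17.png

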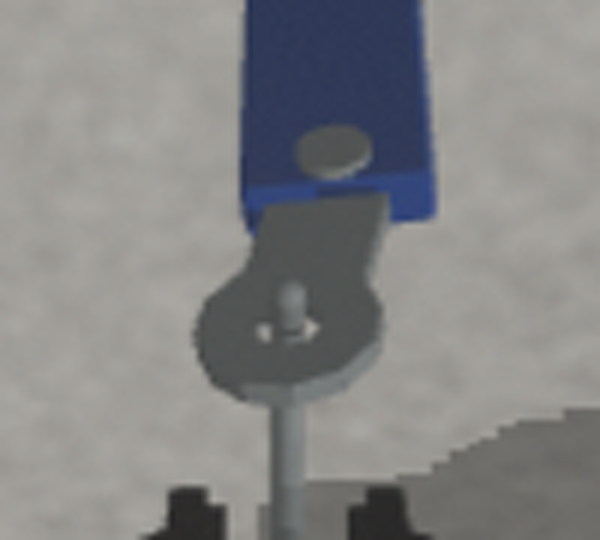

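View pics/s17.png

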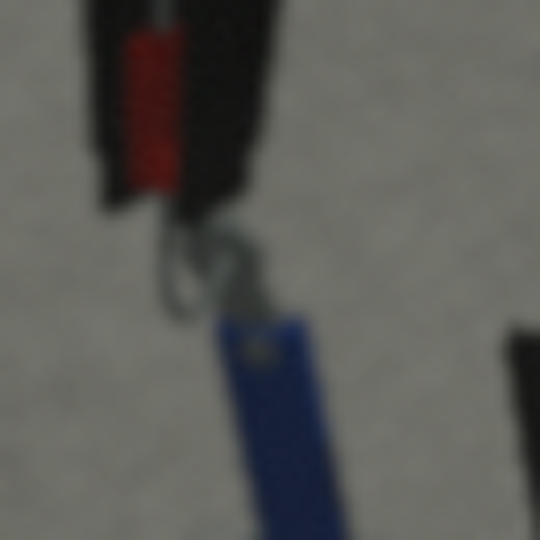

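drive_tool --increments '[[[0.04,0,-0.05],[0,0,0]],[[0.05,0,-0.05],[0,0,0]],[[0,0,0],[0,0,0]]]'

```text
t: 15.27
eef_pos: [574.8, -201.5, 177.0]
tcp_rot: [-3.141, 0.463, 3.14]
ft_force: [1.8, 0.2, 0.6]
opening: 0.103
```

drive_tool --increments '[[[0.05,0,-0.04],[0,0,0]],[[0.04,0,-0.04],[0,0,0]],[[0,0,0],[0,0,0]]]'

```text
t: 15.52
eef_pos: [571.1, -201.5, 177.7]
tcp_rot: [-3.141, 0.462, 3.14]
ft_force: [-0.4, 0.7, -0.9]
opening: 0.107
```

```bash
python3 look.py 18
```

```text
15.6167 [ 571.35 -201.54  177.69] [-3.1414  0.4622  3.1399] [ 0.29  0.22 -0.23] j6 -2.58
rel [-15.18982586  -0.52074906   5.4185537 ]
```

View pics/w18.png

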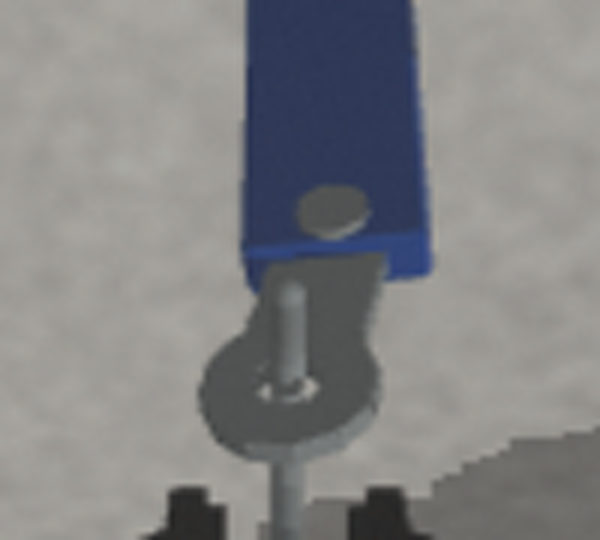

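View pics/s18.png

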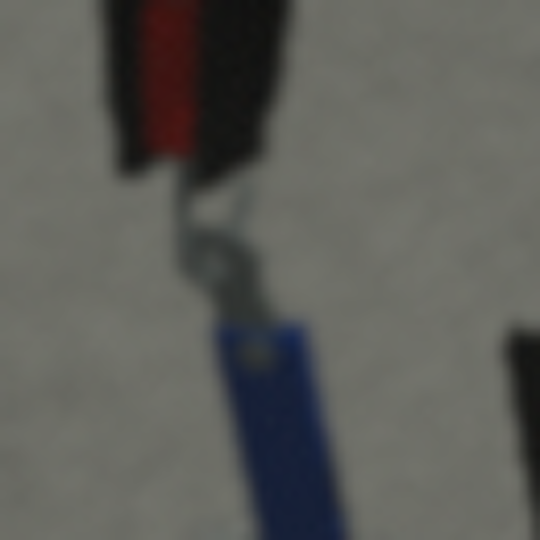

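drive_tool --increments '[[[-0.015,0,-0.03],[0,0,0]],[[-0.015,0,-0.03],[0,0,0]],[[-0.015,0,-0.03],[0,0,0]],[[-0.015,0,-0.03],[0,0,0]]]'

```text
t: 15.95
eef_pos: [571.4, -201.4, 181.7]
tcp_rot: [3.142, 0.462, 3.14]
ft_force: [0.1, -0.1, -2.4]
opening: 0.103
```

drive_tool --increments '[[[-0.015,0,-0.03],[0,0,0]],[[-0.015,0,-0.03],[0,0,0]],[[-0.015,0,-0.03],[0,0,0]],[[-0.015,0,-0.03],[0,0,0]]]'

```text
t: 16.28
eef_pos: [571.5, -201.5, 185.8]
tcp_rot: [-3.141, 0.462, 3.14]
ft_force: [0.3, 0.1, -2.6]
opening: 0.106
```

```bash
python3 look.py 19
```

```text
16.3833 [ 571.57 -201.56  185.99] [-3.1412  0.4626  3.14  ] [-0.41  0.55 -1.51] j6 -2.56
rel [-14.95926666  -0.54349128  13.70186265]
```

View pics/w19.png

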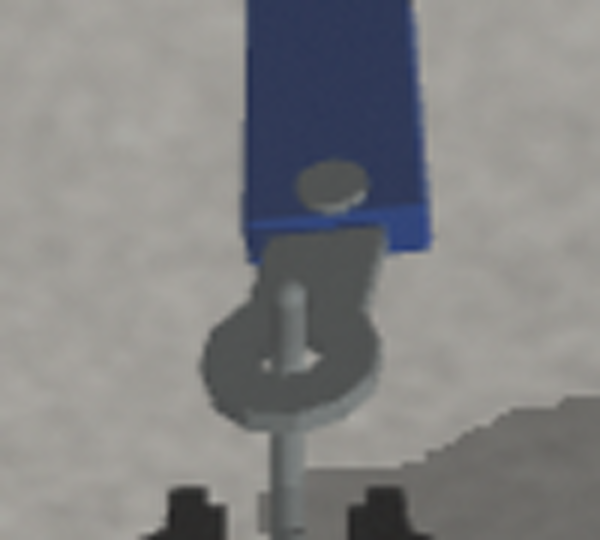

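drive_tool --increments '[[[-0.03,0,-0.06],[0,0,0]],[[-0.04,0,-0.08],[0,0,0]],[[-0.04,0,-0.08],[0,0,0]],[[-0.04,0,-0.08],[0,0,0]],[[-0.04,0,-0.08],[0,0,0]]]'

```text
t: 16.8
eef_pos: [571.6, -201.5, 198.9]
tcp_rot: [-3.141, 0.463, 3.14]
ft_force: [-0.6, -0.2, -2.3]
opening: 0.107
```

drive_tool --increments '[[[-0.04,0,-0.08],[0,0,0]],[[-0.04,0,-0.08],[0,0,0]],[[-0.04,0,-0.08],[0,0,0]],[[-0.04,0,-0.08],[0,0,0]],[[-0.04,0,-0.08],[0,0,0]]]'

```text
t: 17.22
eef_pos: [571.6, -201.5, 212.3]
tcp_rot: [-3.141, 0.462, 3.14]
ft_force: [0.6, -0.3, -2.9]
opening: 0.103
```

```bash
python3 look.py 20
```

```text
17.3167 [ 571.76 -201.65  212.61] [-3.1408  0.4633  3.1402] [-0.34 -0.3  -0.45] j6 -2.49
rel [-14.75376238  -0.63300112  40.30990574]
```

View pics/w20.png

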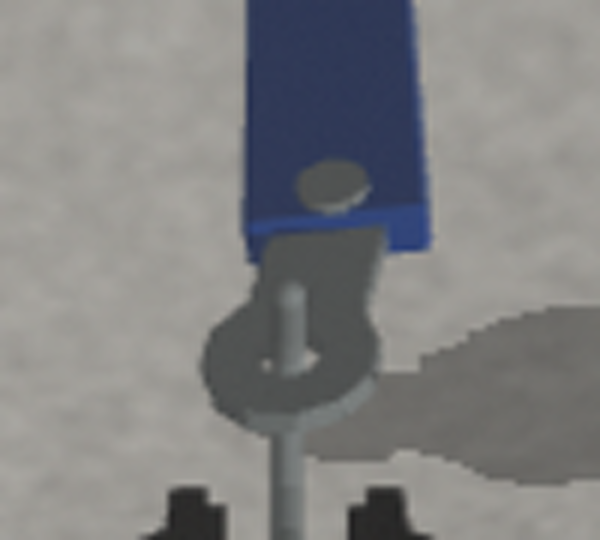

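drive_tool --increments '[[[-0.04,0,-0.08],[0,0,0]],[[-0.04,0,-0.08],[0,0,0]],[[-0.04,0,-0.08],[0,0,0]],[[-0.03,0,-0.06],[0,0,0]],[[-0.03,0,-0.06],[0,0,0]]]'

```text
t: 17.73
eef_pos: [571.7, -201.6, 224.5]
tcp_rot: [-3.141, 0.463, 3.14]
ft_force: [-0.9, -0.1, -0.7]
opening: 0.105
```

drive_tool --increments '[[[-0.04,0,-0.08],[0,0,0]],[[-0.05,0,-0.1],[0,0,0]],[[-0.06,0,-0.12],[0,0,0]],[[-0.08,0,-0.16],[0,0,0]],[[-0.1,0,-0.2],[0,0,0]]]'

```text
t: 18.15
eef_pos: [571.6, -201.5, 246.7]
tcp_rot: [-3.141, 0.462, 3.14]
ft_force: [-0.6, -0.6, -0.6]
opening: 0.104
```

```bash
python3 look.py 21; python3 - <<'E'
from plan import *
s=shot('scene','s22.png')
E
```

```text
18.25 [ 572.03 -201.76  247.68] [-3.1401  0.4643  3.1405] [ 0.1  -0.81 -1.15] j6 -2.42
rel [-14.46774272  -0.75992592  75.36615431]
```

View pics/s22.png

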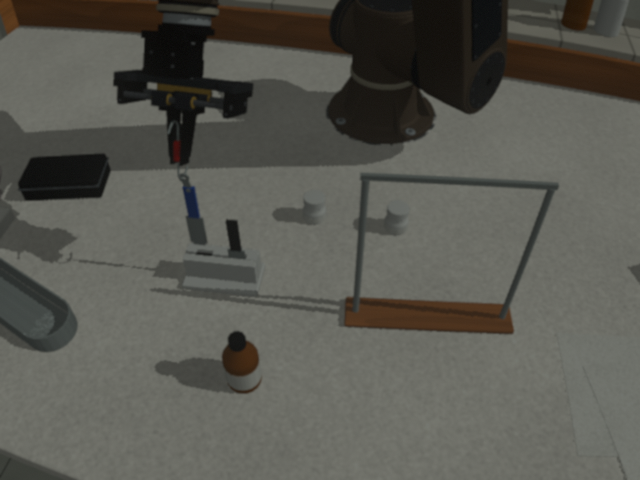

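View pics/w21.png

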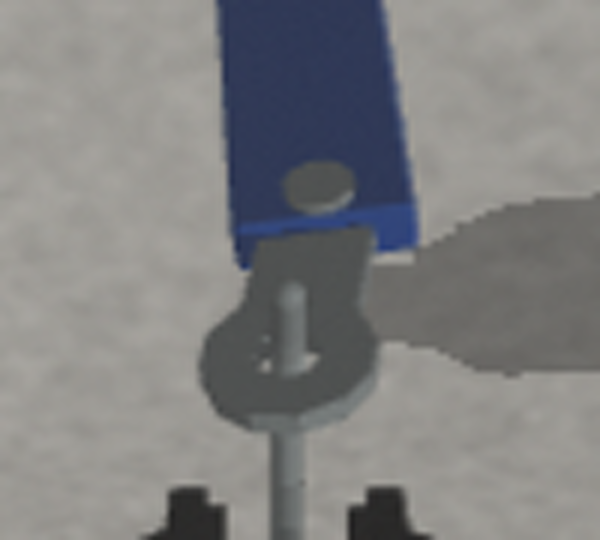

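```bash
python3 - <<'E'
from plan import *
P,R=cur(); print(P)
wp=np.array([P,[570,-200,300],[562,-180,345],[545,-60,348],[525,60,348],[515,130,345],[517,170,335],[524,181.9,326]])
d=np.r_[0,np.cumsum(np.linalg.norm(np.diff(wp,axis=0),axis=1))]
from scipy.interpolate import PchipInterpolator
f=PchipInterpolator(d,wp); n=50
R1=RhT; rv=(R.inv()*R1).as_rotvec()
tt=np.linspace(0,1,n+1)
v=np.minimum(1,np.minimum((tt+.02)/.2,(1.02-tt)/.25)); prof=np.r_[0,np.cumsum((v[1:]+v[:-1])/2)]; prof/=prof[-1]
via=lambda u:(f(d[-1]*np.interp(u,tt,prof)),R*Ro.from_rotvec(rv*np.interp(u,tt,prof)))
o,Pe,Re=rows(P,R,wp[-1],R1,n=n,via=via)
o=[[[round(x,2)+0 for x in r[0]],[round(x,2)+0 for x in r[1]]] for r in o]
show(o)
X=P.copy();RR=R
for r in o: X=X+RR.apply(np.array(r[0])*30);RR=RR*Ro.from_rotvec(np.array(r[1])*.08)
print(d[-1],X,RR.as_euler('xyz'))
E
```

```text
[ 571.78928944 -201.6227395   247.00406583]
[[[-0.03,0,-0.06],[0,0,-0.01]],[[-0.04,0,-0.09],[-0.01,0,-0.01]],[[-0.06,0,-0.13],[-0.01,0,-0.02]],[[-0.08,0,-0.16],[-0.01,0,-0.02]],[[-0.09,0,-0.2],[-0.01,0,-0.03]]]
[[[-0.11,0.01,-0.23],[-0.02,0,-0.03]],[[-0.12,0.01,-0.26],[-0.02,0,-0.04]],[[-0.13,0.01,-0.29],[-0.02,0,-0.04]],[[-0.14,0.03,-0.33],[-0.03,0,-0.05]],[[-0.16,0.1,-0.42],[-0.03,0,-0.05]]]
[[[-0.14,0.17,-0.42],[-0.03,0,-0.05]],[[-0.09,0.2,-0.33],[-0.03,0,-0.05]],[[0,0.21,-0.14],[-0.03,0,-0.05]],[[0.03,0.25,-0.04],[-0.03,0,-0.05]],[[0.03,0.31,-0.03],[-0.03,0,-0.05]]]
[[[0.03,0.35,-0.03],[-0.03,0,-0.05]],[[0.02,0.39,-0.03],[-0.03,0,-0.05]],[[0.02,0.42,-0.02],[-0.03,0,-0.05]],[[0.02,0.44,-0.02],[-0.03,0,-0.05]],[[0.02,0.45,-0.02],[-0.03,0,-0.05]]]
[[[0.02,0.44,-0.01],[-0.03,0,-0.05]],[[0.02,0.43,-0.01],[-0.03,0,-0.05]],[[0.02,0.41,-0.01],[-0.03,0,-0.05]],[[0.02,0.39,-0.01],[-0.03,0,-0.05]],[[0.02,0.39,-0.01],[-0.03,0,-0.05]]]
[[[0.02,0.39,-0.01],[-0.03,0,-0.05]],[[0.02,0.39,-0.01],[-0.03,0,-0.05]],[[0.02,0.39,-0.01],[-0.03,0,-0.05]],[[0.02,0.39,-0.01],[-0.03,0,-0.05]],[[0.02,0.39,-0.01],[-0.03,0,-0.05]]]
[[[0.02,0.39,-0.01],[-0.03,0,-0.05]],[[0.01,0.39,-0.01],[-0.03,0,-0.05]],[[0.01,0.39,-0.01],[-0.03,0,-0.05]],[[0.01,0.39,0],[-0.03,0,-0.05]],[[0.01,0.39,0],[-0.03,0,-0.05]]]
[[[0.02,0.39,0],[-0.03,0,-0.05]],[[0.02,0.39,0.01],[-0.03,0,-0.05]],[[0.01,0.39,0.02],[-0.03,0,-0.05]],[[-0.01,0.38,0.03],[-0.03,0,-0.05]],[[-0.03,0.35,0.04],[-0.02,0,-0.05]]]
[[[-0.03,0.33,0.07],[-0.02,0,-0.04]],[[-0.03,0.29,0.09],[-0.02,0,-0.04]],[[-0.02,0.25,0.09],[-0.02,0,-0.04]],[[-0.02,0.21,0.09],[-0.02,0,-0.03]],[[-0.01,0.17,0.08],[-0.01,0,-0.03]]]
[[[-0.03,0.12,0.1],[-0.01,0,-0.02]],[[-0.04,0.09,0.1],[-0.01,0,-0.02]],[[-0.03,0.06,0.09],[-0.01,0,-0.01]],[[-0.02,0.04,0.07],[-0.01,0,-0.01]],[[-0.01,0.03,0.04],[0,0,-0.01]]]
474.3658118711164 [524.83644845 181.94556605 328.50624492] [ 3.13030509  0.46447579 -2.95945226]
```

drive_tool --increments '[[[-0.03,0,-0.06],[0,0,-0.01]],[[-0.04,0,-0.09],[0,0,-0.01]],[[-0.06,0,-0.13],[-0.01,0,-0.02]],[[-0.08,0,-0.16],[-0.01,0,-0.02]],[[-0.09,0,-0.2],[-0.01,0,-0.03]]]'

```text
t: 18.72
eef_pos: [571.1, -201.5, 267.8]
tcp_rot: [-3.14, 0.462, -3.135]
ft_force: [-0.2, 1.0, 0.3]
opening: 0.104
```

drive_tool --increments '[[[-0.11,0.01,-0.23],[-0.01,0,-0.03]],[[-0.12,0.01,-0.26],[-0.02,0,-0.04]],[[-0.13,0.01,-0.29],[-0.02,0,-0.04]],[[-0.14,0.03,-0.33],[-0.02,0,-0.05]],[[-0.16,0.1,-0.42],[-0.02,0,-0.05]]]'

```text
t: 19.13
eef_pos: [568.1, -196.8, 318.2]
tcp_rot: [-3.139, 0.462, -3.116]
ft_force: [-0.4, -0.3, -0.9]
opening: 0.105
```

drive_tool --increments '[[[-0.14,0.17,-0.42],[-0.02,0,-0.05]],[[-0.09,0.2,-0.33],[-0.03,0,-0.05]],[[0,0.21,-0.14],[-0.02,0,-0.05]],[[0.03,0.25,-0.04],[-0.03,0,-0.05]],[[0.03,0.31,-0.03],[-0.02,0,-0.05]]]'

```text
t: 19.55
eef_pos: [558.5, -162.0, 345.1]
tcp_rot: [-3.139, 0.462, -3.094]
ft_force: [0.1, 1.0, -2.0]
opening: 0.101
```

drive_tool --increments '[[[0.03,0.35,-0.03],[-0.02,0,-0.05]],[[0.02,0.39,-0.03],[-0.03,0,-0.05]],[[0.02,0.42,-0.02],[-0.02,0,-0.05]],[[0.02,0.44,-0.02],[-0.03,0,-0.05]],[[0.02,0.45,-0.02],[-0.02,0,-0.05]]]'

```text
t: 19.97
eef_pos: [550.6, -100.1, 346.7]
tcp_rot: [-3.138, 0.462, -3.071]
ft_force: [0.6, -0.6, 0.1]
opening: 0.103
```

drive_tool --increments '[[[0.02,0.44,-0.01],[-0.03,0,-0.05]],[[0.02,0.43,-0.01],[-0.02,0,-0.05]],[[0.02,0.41,-0.01],[-0.03,0,-0.05]],[[0.02,0.39,-0.01],[-0.02,0,-0.05]],[[0.02,0.39,-0.01],[-0.03,0,-0.05]]]'

```text
t: 20.38
eef_pos: [542.5, -38.7, 346.6]
tcp_rot: [-3.139, 0.462, -3.049]
ft_force: [0.2, 0.6, -1.1]
opening: 0.1
```

drive_tool --increments '[[[0.02,0.39,-0.01],[-0.02,0,-0.05]],[[0.02,0.39,-0.01],[-0.03,0,-0.05]],[[0.02,0.39,-0.01],[-0.02,0,-0.05]],[[0.02,0.39,-0.01],[-0.03,0,-0.05]],[[0.02,0.39,-0.01],[-0.02,0,-0.05]]]'

```text
t: 20.8
eef_pos: [533.2, 18.9, 346.5]
tcp_rot: [-3.138, 0.462, -3.026]
ft_force: [0.7, -0.4, -0.6]
opening: 0.102
```

```bash
python3 - <<'E'
from plan import *
s=shot('scene','s23.png'); P,R=cur(); print(P,R.as_euler('xyz'),env.state()['ft_force'])
E
```

```text
[532.8402367   20.14500018 346.51521234] [-3.1389032   0.46210226 -3.02597261] [-0.78934672  0.22756147 -1.67149021]
```

View pics/s23.png

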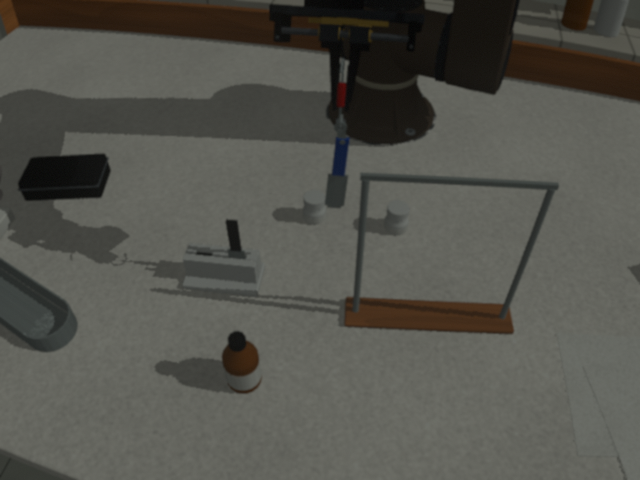

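drive_tool --increments '[[[0.02,0.39,-0.01],[-0.03,0,-0.05]],[[0.02,0.39,-0.01],[-0.02,0,-0.05]],[[0.02,0.39,-0.01],[-0.03,0,-0.05]],[[0.01,0.39,0],[-0.02,0,-0.05]],[[0.01,0.39,0],[-0.03,0,-0.05]]]'

```text
t: 21.27
eef_pos: [523.7, 76.2, 346.1]
tcp_rot: [-3.139, 0.462, -3.004]
ft_force: [1.1, -0.2, -1.2]
opening: 0.106
```

drive_tool --increments '[[[0.02,0.39,0],[-0.02,0,-0.05]],[[0.02,0.39,0.01],[-0.03,0,-0.05]],[[0.01,0.39,0.02],[-0.02,0,-0.05]],[[-0.01,0.38,0.03],[-0.03,0,-0.05]],[[-0.03,0.35,0.04],[-0.02,0,-0.05]]]'

```text
t: 21.68
eef_pos: [516.5, 132.9, 343.1]
tcp_rot: [-3.138, 0.462, -2.982]
ft_force: [-0.2, -0.8, -0.7]
opening: 0.105
```

drive_tool --increments '[[[-0.03,0.33,0.07],[-0.02,0,-0.04]],[[-0.03,0.29,0.09],[-0.02,0,-0.04]],[[-0.02,0.25,0.09],[-0.02,0,-0.04]],[[-0.02,0.21,0.09],[-0.02,0,-0.03]],[[-0.01,0.17,0.08],[-0.01,0,-0.03]]]'

```text
t: 22.1
eef_pos: [519.2, 171.0, 332.9]
tcp_rot: [-3.138, 0.462, -2.966]
ft_force: [0.4, -0.5, -0.6]
opening: 0.102
```

drive_tool --increments '[[[-0.03,0.12,0.1],[-0.01,0,-0.02]],[[-0.04,0.09,0.1],[-0.01,0,-0.02]],[[-0.03,0.06,0.09],[-0.01,0,-0.01]],[[-0.02,0.04,0.07],[0,0,-0.01]],[[-0.01,0.03,0.04],[0,0,-0.01]]]'

```text
t: 22.52
eef_pos: [526.3, 182.0, 323.8]
tcp_rot: [-3.138, 0.462, -2.96]
ft_force: [-0.3, 1.0, -1.4]
opening: 0.104
```

drive_tool --increments '[[[0,0,0],[0,0,0]],[[0,0,0],[0,0,0]],[[0,0,0],[0,0,0]]]'

```text
t: 22.77
eef_pos: [526.1, 181.8, 324.3]
tcp_rot: [-3.138, 0.462, -2.96]
ft_force: [-0.7, 0.4, -1.3]
opening: 0.105
```

```bash
python3 - <<'E'
from plan import *
s=shot('scene','s24.png'); p=shot('wrist','w24.png');P,R=cur(); print(P,R.as_euler('xyz'),env.state()['ft_force'],env.state()['t'])
z=np.array([-.35*.982,-.35*.187,.936]); tgt=Ph+z*0
o,_,_=rows(P,R,Ph+z*80,RhT,n=4);show(o)
print('target pre',Ph+z*80)
print('down rows', RhT.inv().apply(-z)*1/30)
E
```

```text
[526.0774931  181.85112021 324.32482345] [-3.13797192  0.46229485 -2.96019545] [ 0.48493748 -0.36045302 -1.36605417] 22.8667
[[[0.041,0.003,0.204],[-0.02,0,-0.021]],[[0.041,0.003,0.204],[-0.02,-0.001,-0.02]],[[0.041,0.002,0.204],[-0.02,0,-0.021]],[[0.041,0.002,0.204],[-0.02,0,-0.021]]]
target pre [532.434 183.294 300.22 ]
down rows [3.48044594e-03 9.11292937e-06 3.31261421e-02]
```

View pics/s24.png

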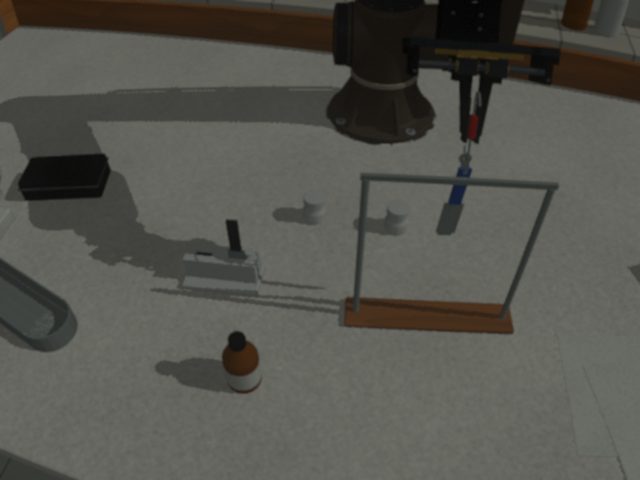

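View pics/w24.png

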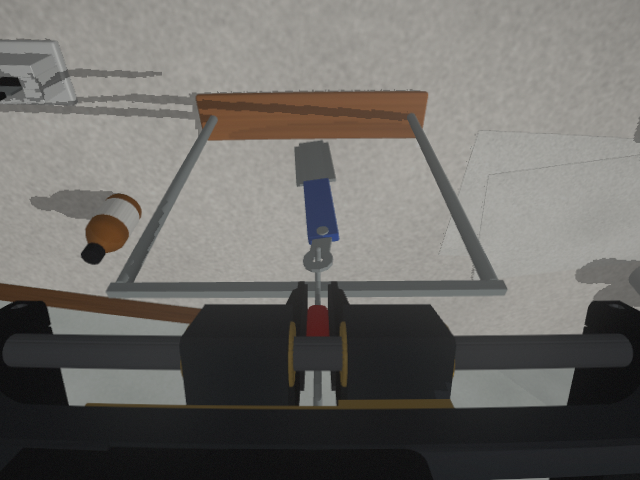

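drive_tool --increments '[[[0.04,0,0.2],[-0.02,0,-0.02]],[[0.04,0,0.2],[-0.02,0,-0.02]],[[0.04,0,0.2],[-0.02,0,-0.02]],[[0.04,0,0.2],[-0.02,0,-0.02]]]'

```text
t: 23.2
eef_pos: [532.4, 183.0, 299.6]
tcp_rot: [-3.141, 0.461, -2.953]
ft_force: [0.1, -0.2, -0.6]
opening: 0.101
```

drive_tool --increments '[[[0.02,0,0.2],[0,0,0]],[[0.02,0,0.2],[0,0,0]],[[0.02,0,0.2],[0,0,0]],[[0.02,0,0.2],[0,0,0]],[[0.02,0,0.2],[0,0,0]]]'

```text
t: 23.62
eef_pos: [543.1, 185.1, 271.7]
tcp_rot: [-3.141, 0.462, -2.953]
ft_force: [0.1, 0.8, -0.2]
opening: 0.105
```

```bash
cat > hang.py <<'E'
from plan import *
import sys
s=shot('scene');P,R=cur();st=env.state(); print(P,st['tcp_rot'],st['ft_force'],st['t'])
print('to hang (world)',Ph-P,'tool/30',RhT.inv().apply(Ph-P)/30,'rot/.08',(R.inv()*RhT).as_rotvec()/.08)
xr=np.array([.982,.187,0]);print('rail x,z of hook off',-(Ph-P)@xr,-(Ph-P)[2])
cv2.imwrite('pics/s%s.png'%sys.argv[1],cv2.resize(s['pixels'][100:260,400:540],None,fx=5,fy=3.7,interpolation=2))
E
python3 hang.py 25
```

```text
[543.01153981 185.06998055 270.64247088] [-3.14115605  0.46050877 -2.95294132] [-0.43042291  0.09349956 -2.96938957] 23.6667
to hang (world) [ 16.91846019   3.46001945 -45.30247088] tool/30 [0.15851463 0.00823897 1.60825807] rot/.08 [-8.59508675e-05 -2.36410953e-02 -1.57071871e-03]
rail x,z of hook off -17.260951545088787 45.302470882120105
```

View pics/s25.png

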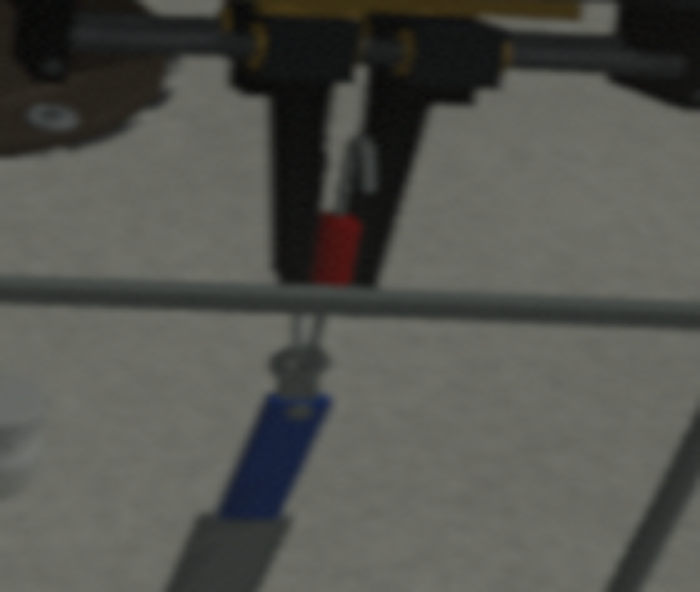

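drive_tool --increments '[[[0.02,0,0.2],[0,0,0]],[[0.02,0,0.2],[0,0,0]],[[0.02,0,0.2],[0,0,0]],[[0.02,0,0.2],[0,0,0]],[[0.02,0,0.2],[0,0,0]]]'

```text
t: 24.08
eef_pos: [553.6, 187.1, 243.6]
tcp_rot: [-3.141, 0.462, -2.953]
ft_force: [0.1, 0.6, -0.1]
opening: 0.099
```

drive_tool --increments '[[[0.02,0,0.15],[0,0,0]],[[0.01,0,0.12],[0,0,0]],[[0.01,0,0.1],[0,0,0]],[[0.01,0,0.07],[0,0,0]],[[0,0,0.03],[0,0,0]]]'

```text
t: 24.5
eef_pos: [558.2, 188.0, 230.6]
tcp_rot: [-3.141, 0.462, -2.953]
ft_force: [-0.4, 0.5, -0.9]
opening: 0.102
```

```bash
python3 hang.py 26
```

```text
[558.26282594 188.01623805 230.66422377] [-3.14116882  0.46185633 -2.95282974] [ 0.68846506 -0.83465164 -0.97722488] 24.55
to hang (world) [ 1.66717406  0.51376195 -5.32422377] tool/30 [0.02744152 0.0064826  0.18461739] rot/.08 [ 0.00069445 -0.00679601 -0.00032962]
rail x,z of hook off -1.7332384122334565 5.324223769340705
```

View pics/s26.png

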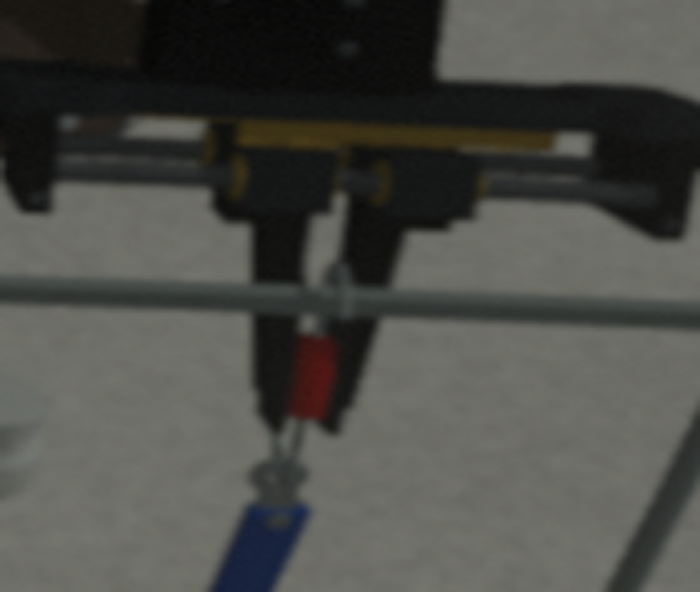

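drive_tool --increments '[[[0.01,0,0.05],[0,0,0]],[[0.01,0,0.05],[0,0,0]],[[0,0,0.03],[0,0,0]],[[0,0,0.02],[0,0,0]],[[0,0,0],[0,0,0]]]'

```text
t: 24.97
eef_pos: [559.7, 188.3, 226.5]
tcp_rot: [-3.141, 0.462, -2.953]
ft_force: [-0.1, 0.0, -1.3]
opening: 0.103
```

drive_tool --increments '[[[0,0,0.01],[0,0,0]],[[0,0,0.01],[0,0,0]],[[0,0,0.01],[0,0,0]],[[0,0,0],[0,0,0]]]'

```text
t: 25.3
eef_pos: [560.1, 188.4, 225.8]
tcp_rot: [-3.141, 0.462, -2.953]
ft_force: [0.8, -0.2, -0.7]
opening: 0.105
```

```bash
python3 hang.py 27; python3 -c "
from h import *
print(np.mean([ (env.read_camera('scene'),env.state()['ft_force'])[1] for _ in range(8)],0), env.state()['eef_pos'])"
```

```text
[560.05481376 188.35242901 225.78517615] [-3.14113743  0.4620242  -2.95278769] [-0.01893967  0.64518108 -0.45803909] 25.35
to hang (world) [-0.12481376  0.17757099 -0.44517615] tool/30 [0.00928293 0.00660056 0.01195016] rot/.08 [ 0.00053651 -0.00469747  0.00013998]
rail x,z of hook off 0.08936133471471541 0.44517615469575844
[ 0.1910643   0.20150148 -0.77336263] [560.05620904 188.3553425  225.81553606]
```

View pics/s27.png

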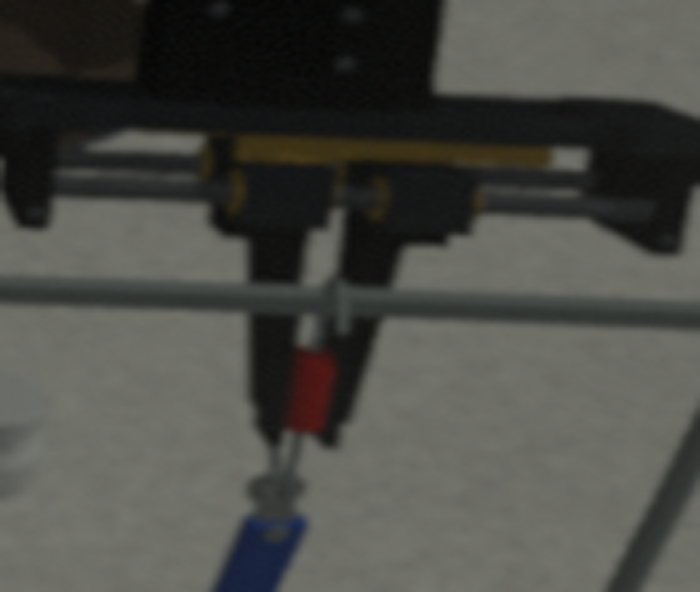

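drive_tool --increments '[[[0.01,0,0.01],[0,0,0]],[[0,0,0.005],[0,0,0]],[[0,0,0],[0,0,0]]]'

```text
t: 26.0
eef_pos: [560.0, 188.3, 225.3]
tcp_rot: [-3.141, 0.462, -2.953]
ft_force: [0.3, 0.7, -0.2]
opening: 0.103
```

```bash
python3 hang.py 28; python3 -c "
from h import *
print(np.mean([ (env.read_camera('scene'),env.state()['ft_force'])[1] for _ in range(8)],0), env.state()['eef_pos'])"
```

```text
[560.0217333  188.32647751 225.30265704] [-3.14120788  0.46217231 -2.95291045] [ 0.23029633 -0.06869137 -0.38492867] 26.05
to hang (world) [-0.0917333   0.20352249  0.03734296] tool/30 [ 0.00099326  0.00723647 -0.00188947] rot/.08 [ 0.00073279 -0.00284672 -0.0012345 ]
rail x,z of hook off 0.052023391413770124 -0.037342961884519354
[-0.13137277  0.04026713 -0.25525548] [559.98678086 188.35499783 225.28007395]
```

drive_tool --increments '[[[0,0,0],[0,0,0]],[[0,0,0],[0,0,0]],[[0,0,0],[0,0,0]],[[0,0,0],[0,0,0]],[[0,0,0],[0,0,0]]]' --jaw 0.2

```text
t: 26.87
eef_pos: [560.0, 188.3, 225.3]
tcp_rot: [-3.141, 0.462, -2.953]
ft_force: [-0.7, 0.5, 0.4]
opening: 0.4
```

```bash
python3 hang.py 29; python3 -c "
from plan import *
shot('wrist','w29.png')"
```

```text
[559.98646542 188.33605147 225.24738563] [-3.14119323  0.46202928 -2.95286497] [-0.46226954 -0.26729819  0.43883141] 26.9167
to hang (world) [-0.05646542  0.19394853  0.09261437] tool/30 [-0.00080846  0.00670181 -0.00304972] rot/.08 [ 0.00080326 -0.00463433 -0.0007248 ]
rail x,z of hook off 0.019180663767021964 -0.09261436599075523
```

View pics/s29.png

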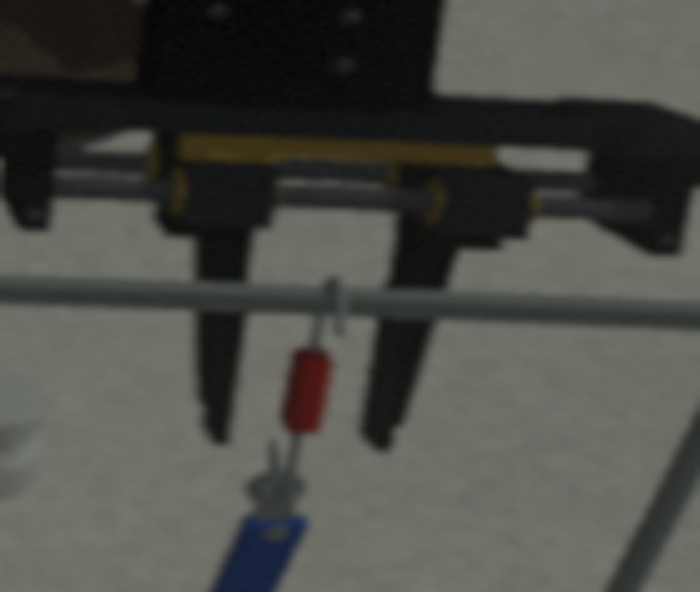

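View pics/w29.png

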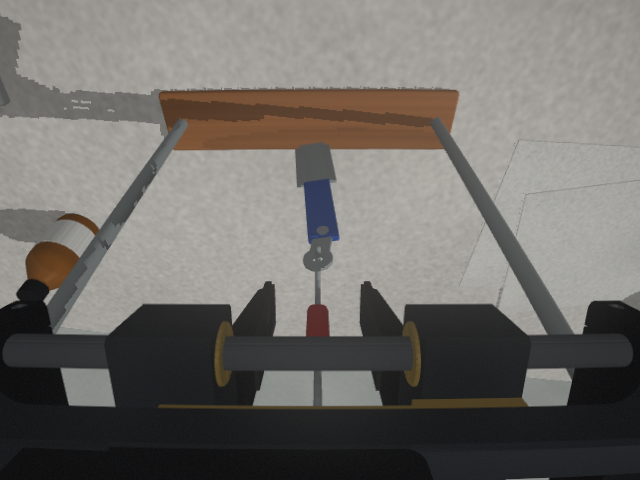

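drive_tool --increments '[[[0,0,-0.1],[0,0,0]],[[0,0,-0.2],[0,0,0]],[[0,0,-0.4],[0,0,0]],[[0,0,-0.6],[0,0,0]],[[0,0,-0.8],[0,0,0]]]'

```text
t: 27.38
eef_pos: [531.6, 182.9, 282.0]
tcp_rot: [-3.141, 0.46, -2.953]
ft_force: [-0.3, -0.0, 0.7]
opening: 0.598
```

drive_tool --increments '[[[0,0,-0.8],[0,0,0]],[[0,0,-0.8],[0,0,0]],[[0,0,-0.6],[0,0,0]],[[0,0,-0.3],[0,0,0]],[[0,0,0],[0,0,0]]]'

```text
t: 27.8
eef_pos: [499.1, 176.8, 351.4]
tcp_rot: [-3.141, 0.466, -2.953]
ft_force: [0.6, 0.2, 0.4]
opening: 0.6
```

drive_tool --increments '[[[0,0,0],[0,0,0]],[[0,0,0],[0,0,0]],[[0,0,0],[0,0,0]],[[0,0,0],[0,0,0]],[[0,0,0],[0,0,0]]]'

```text
t: 28.22
eef_pos: [499.7, 176.8, 348.0]
tcp_rot: [-3.141, 0.461, -2.953]
ft_force: [-0.4, 0.3, 0.5]
opening: 0.601
```

```bash
python3 - <<'E'
from plan import *
s=shot('scene','s30.png');p=shot('wrist','w30.png');print(env.state()['eef_pos'],env.state()['ft_force'],env.state()['t'])
for t in ('jar_a','amber_bottle','spatula_black','rack'): print(t,[(np.round(d['point'],1).tolist(),round(d['score'],2)) for d in env.tip_of(t,s)][:3])
E
```

```text
[499.63035167 176.83929885 348.26910108] [ 0.778467   -0.05764768  1.20301016] 28.3167
jar_a [([369.6, 92.8, -0.5], 0.94), ([382.5, -58.2, -2.3], 0.87)]
amber_bottle [([739.3, -68.2, -0.2], 0.62)]
spatula_black []
rack [([568.7, -166.6, 2.0], 0.64)]
```

View pics/s30.png

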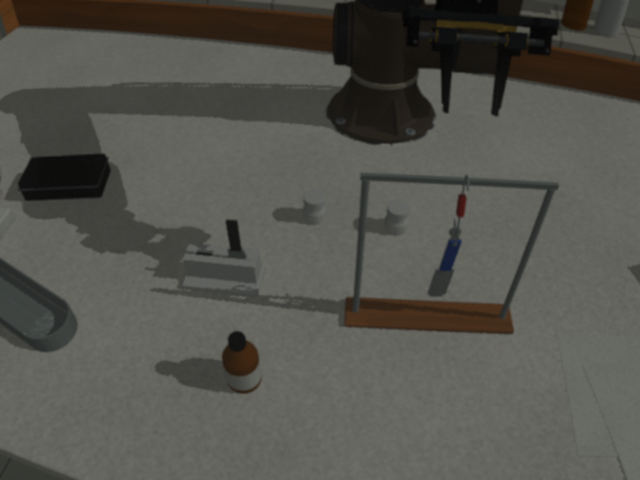

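View pics/w30.png

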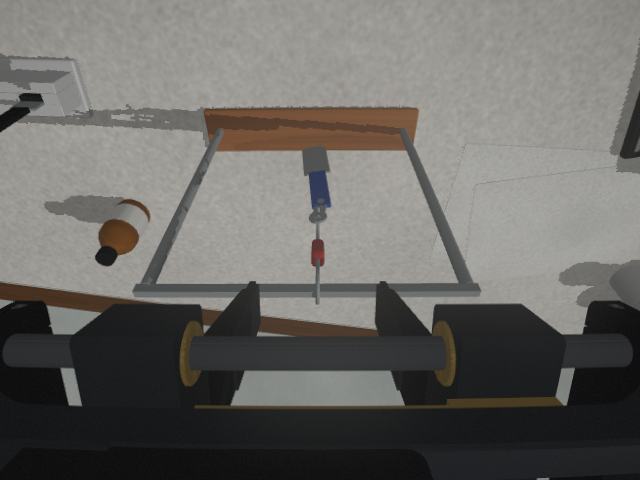

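The scene picture shows the hook on the bar at about (463,180) with the blue spatula hanging from it at (452,250). The gripper is well clear, and the bystanders look unmoved.

```bash
python3 -c "
from h import *
print(env.job_done())"
```

```text
the job is handed in; nothing more can be done
None
```

The blue spatula is hanging by the S-hook on the rail again, and I handed the job in at about 28 s of the 72 s allowed.

**What I did**
- I pinched the hook's sleeve at a lean of about 26° and lifted it off the bar along its stem.
- I lined the hook's free end up with the hole through the wrist camera and threaded it in steps of a few millimetres. The forces stayed at sensor noise, with single readings up to about 1.8 N.
- I drew the spatula up slowly; the largest downward force I read was about 3 N. I carried it clear of the black spatula and lowered the hook onto the bar until the weight on the wrist eased off, from about 0.8 N to 0.25 N. Then I let go and backed away.

**Last checks**
- The last scene and wrist pictures show the hook seated on the bar, the spatula hanging still from it and the gripper clear.
- The bottle and jar_a are within about 1.5 mm of where they were found at the start, as is the rack. The second jar was checked only by eye.
- The gripper did not touch the spatula in any picture.

**What disagreed or was missed**
- The estimated height of the hook's tip differed by about 1.5 mm between the pictures and the hook's known shape. I settled that by aligning in the wrist view.
- The spatula hangs slightly skewed, because its eye stands to one side.
- The network did not report the black spatula in the last scene picture, but it can be seen standing in its slot there.

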